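# Seat a carton in the sloping stamping jig and stamp it

### The arm

A 6-joint arm with a two-finger parallel gripper is mounted at the origin on the work surface. World frame = base frame: x ahead of the robot, y to its left, z up, the work surface at z = 0. Lengths are in m, angles in rad, forces in N, time in s.
With the tool pointing down it reaches from about 0.35 to 0.975 m from the base axis. Payload 4.9 kg.
Tool frame: the origin (TCP) lies on the centre line of the jaws, within the pads' length; the fingertips stand 14 mm ahead of it and the grasp point (between the pads) lies 5 mm behind it; z points along the fingers, y is the line along which they close (so a half turn about z gives the same grasp; the last joint's range is limited). The gripper opens to 85 mm and grips with 20 to 120 N. Pads are 22 mm wide; open, the fingers measure 114 mm over their backs; the gripper's body (76 mm by 85 mm) begins 54 mm behind the grasp point. The pads swing forward as they close: fully open they stand 13 mm farther back than shut.
Start: joints at [1.1, 0.053, 1.613, -0, 1.476, -0.119], TCP at [0.215, 0.587, 0.245] pointing down, gripper open.
Joint ranges: [-3.01, 3.01], [-1.01, 2.22], [0.06, 2.58], [-1.02, 4.17], [0.09, 2.62], [-3.14, 3.14]. Speed limits (rad/s): [2.57, 2.57, 3.14, 3.14, 3.14, 3.14].

### API

Orientations are given as a unit quaternion [w, x, y, z].
In Python, from plant import * gives the robot as it stands.
- The arm moves only by the tool send_rows, never from a script. Its argument "steps" is a list of rows, each an object with "translation": the shift along the tool's x, y, z in cm, a list of three; "delta_rot": the turn, a rotation vector about the tool's x, y, z in rad, a list of three; "jaw": the finger opening in cm, from 0 to 8.54. In form: [{"translation": [dx, dy, dz], "delta_rot": [rx, ry, rz], "jaw": jaw}, ...]. A call has exactly 8 rows; each row is the pose to reach, as a shift and turn from the pose commanded when the call began, along the tool's axes at that moment; what a row does not reach only later rows make up. A row lasts 1/10 s, in which the tool goes at most 50 mm and 8.59 degrees, less where a joint would pass 70% of its speed; a pose out of reach is approached as far as the arm can. A call with a gripper value outside its range is refused whole. The fingers move at their own pace and stop on an object; the grip force is fixed at half the most. Time passes only in rows, so rows that repeat a pose let the fingers close, or fill a call up. It gives the time, the measured TCP pose, the force, the opening and the grip force at its end, in the units of the state.
- state(): the state, without advancing time (a new reading comes with each control period).
- grab_frame(name): name is "scene" or "top" or "wrist"; returns a dict with "pixels" (400x640x3 uint8, blue, green, red), "range_z" (400x640 float32, m along the optical axis (not along the pixel's ray), 0 where there is no reading), "fx", "fy", "cx", "cy" (pixels), "rvec" (rotation vector, rad) and "tvec" (3), from world to camera coordinates, as OpenCV has them. Camera axes: x right, y down, z forward; pixel columns grow to the right and rows downward; lengths in m; the calibration is good to about 2 mm. A picture is of the moment at which its call begins.
- job_done(): hands the job in; it is judged then, once.
The state is a dict: "time": time; "joint_pos": joint angles; "joint_vel": joint speeds; "joint_efforts": joint torques, N m; "tool_pos": TCP position; "tool_rot": TCP orientation; "contact_force": force on the tool from outside, world axes, zero at the start; "ft_torque": the same for the moment, N m; "gripper_width": opening from 0.0 (shut) to 1.0 (fully open); "grasp_force": force on a finger pad.
Only numpy, scipy, OpenCV 4.12 (cv2) and the standard library are available. Lean on these libraries where they do the work, as an engineer would, in place of code of your own. Each camera call takes 0.05 s, during which the arm holds its last target. There are 200 camera calls.

### The job

Stamp the small cardboard carton in the stamping jig: lay it flat, top up, on the upper part of the sloping plate, its long side parallel to the long rail, and let go so that it slides down by itself. Push it by feel until it is pressed snugly home in the corner, flush against both rails, firmly but without denting it. Then press the stamp's knob down for a firm print, without crushing the carton, let the stamp spring back up, and leave the carton home in the corner and everything else undisturbed.

Things in the scene. Friction and masses are not known exactly. Their poses are not given: they have to be found in the camera images.
- carton: loose closed cardboard carton 120 x 56 x 36 mm (x, y, z), 0.17 to 0.33 kg; origin at the centre of its underside, x along its length, z up; it starts flat on the counter, top up, and either long side may face the long rail. A push of 4 to 15 N onto the rails seats it snugly; more dents it.
- bed: the fixed jig's sloping steel plate, 237 x 177 x 8 mm, on pillars. Its frame is the locating corner: origin on the upper face where the inner faces of both rails meet, x along the long rail, y along the short rail, z square off the plate. It reaches from x = -42 to 195, y = -42 to 135 mm; +x and +y both run uphill, the corner is lowest, the slope along the diagonal 25 degrees.
- home (a point): point on the plate, x = 60, y = 28, z = 0 mm in bed's frame (same axes): where the carton's origin is when home. Let go, the carton slides (friction 0.36 to 0.41) until it meets one rail; friction mostly holds it there, short of the other, until it is pushed on. Pushed, it drags with about 1 N and stays where it is left.
- rails: the two rails, steel bars 14 mm high and 12 mm wide on the plate; frame as bed. The long one lies along x (inner face y = 0, from x = 3 to 168 mm), the short one along y (inner face x = 0, from y = 3 to 83 mm). The corner is 52 mm above the counter, the plate's highest corner 150 mm, the stamp's knob 235 mm.
- plunger (a joint): travel of the sprung stamp plunger along the plate's -z (m): 0 is up, grows as pressed, at most 0.024. It meets a seated carton at 0.015; the return spring takes about 2 N at first and 3.5 N there, after that the stamp's cushion adds about 12 N per mm. Springs back up when let go.
- knob_top (a point): centre of the top of the stamp's black round knob (36 mm across, flat part 26 mm): press here along bed's -z axis. In bed's frame it is at x = 28, y = 27, z = 184 mm when up. Below it a 32 mm guide sleeve reaches down to z = 88 mm, on an arm from a 22 mm square post behind the corner (x = y = -27 mm).
- die: rubber stamp plate 30 x 24 x 6 mm under the plunger, origin at its underside's centre, at x = 28, y = 27, z = 51 mm in bed's frame when up (15 mm over a seated carton). 7 to 17 N on the carton print well; more crushes it.
- thread_cone: bystander: cream thread cone, 68 mm across the foot, 132 mm tall, origin at the centre of its underside
- needle_tin: bystander: round bare-metal tin, 84 mm across, 42 mm tall, origin at the centre of its underside
- tape_roll: bystander: roll of packing tape lying flat, 96 mm across, 48 mm tall, origin at the centre of its underside
Not all that is in view belongs to the job. Of the things that look like the carton, take the one that is farthest to the robot's left at the start.

How it is judged:
On the way, in this order (a step that is already met when the one before it is completed fails the run):
1. the carton lies on the plate, let go, still more than 15 mm short of the corner along a rail (contact force between carton and bed above 0.3 N and contact force between the fingers and carton below 0.05 N and angle between carton's own z axis and vertical between 0.38 and 0.49 rad and (x of carton in the frame of bed above 0.075 m or y of carton in the frame of bed above 0.043 m)).
2. the carton is pressed home by the robot: within 2 mm of both rails, square, and pushed onto the rails with at least 4 N (x of carton in the frame of bed between 0.057 and 0.062 m and y of carton in the frame of bed between 0.025 and 0.03 m and z of carton in the frame of bed between -0.003 and 0.003 m and angle between the x axis of carton and the x axis of bed, either way round below 0.027 rad and angle between carton's own z axis and vertical below 0.5 rad and contact force between the fingers and carton above 2 N and contact force between carton and rails above 4 N), for 0.1 s.
3. the stamp presses on the seated carton with at least 7 N (x of carton in the frame of bed between 0.057 and 0.062 m and y of carton in the frame of bed between 0.025 and 0.03 m and z of carton in the frame of bed between -0.003 and 0.003 m and angle between the x axis of carton and the x axis of bed, either way round below 0.027 rad and angle between carton's own z axis and vertical below 0.5 rad and contact force between die and carton above 7 N and contact force between the fingers and carton below 0.05 N), for 0.2 s.
At the end, for the whole second after the job is handed in: The carton rests in the corner, flat on the plate, its end and side within 2 mm of the rails and square to them within 1.5 degrees, let go; the stamp is back up (within 3 mm) (x of carton in the frame of bed between 0.057 and 0.062 m and y of carton in the frame of bed between 0.025 and 0.03 m and z of carton in the frame of bed between -0.003 and 0.003 m and angle between the x axis of carton and the x axis of bed, either way round below 0.027 rad and angle between carton's own z axis and vertical below 0.5 rad and linear speed of carton below 0.01 m/s and value of joint plunger below 0.003 m and contact force between die and carton below 0.05 N); the robot touches nothing.
It fails at once if the robot pushes the carton against the rails with over 15 N (contact force between carton and rails above 15 N and contact force between any of the fingers, the arm and carton above 1 N).
It fails at once if the carton is let go or tossed more than 20 mm above the plate (contact force between the fingers and carton below 0.05 N and z of carton in the frame of bed above 0.02 m and x of carton in the frame of bed between 0 and 0.19 m and y of carton in the frame of bed between -0.02 and 0.13 m).
It fails at once if the stamp crushes the carton (over 17 N) (contact force between die and carton above 17 N).
It fails at once if the stamp prints on a carton that is not home (contact force between die and carton above 2 N and not (x of carton in the frame of bed between 0.057 and 0.062 m and y of carton in the frame of bed between 0.025 and 0.03 m and z of carton in the frame of bed between -0.003 and 0.003 m and angle between the x axis of carton and the x axis of bed, either way round below 0.027 rad and angle between carton's own z axis and vertical below 0.5 rad)).
It fails at once if a bystander is disturbed (moved over 20 mm) (distance of any of thread_cone, needle_tin, tape_roll from where it was at the start of the episode above 0.02 m).
It also fails if it takes over 72 s, if anything falls off the work surface, if the arm or the gripper's body presses on something with over 40 N, if the wrist force passes 120 N, or if a joint passes its speed limit or range.

## Working session

There is one attempt and no reset: what is moved stays moved. The work goes in short steps, Python scripts to look and compute and a tool call to move; the robot and the scene stay as the last step left them, time stands still between calls to the robot, and variables do not carry over. Pictures are saved under pics/ and viewed, at most 10 in all, crops included, and the job is handed in when it is done.

Besides the shell and the picture viewer there is one more tool, called after "Emit:" as name(argument=value, ...) on one line, values as JSON. send_rows: Moves the arm, as the interface text tells. Its arguments: {"type":"object","properties":{"steps":{"type":"array","items":{"type":"object","properties":{"translation":{"type":"array","items":{"type":"number"}},"delta_rot":{"type":"array","items":{"type":"number"}},"jaw":{"type":"number"}}}}},"required":["steps"]}

```bash
mkdir -p pics; ls; python3 - <<'E'
from plant import *
import cv2,numpy as np,pickle
s=state();print(s)
d={}
for n in ("scene","top"):
    f=grab_frame(n);d[n]=f;cv2.imwrite(f"pics/{n}0.png",f["pixels"]);print(n,f["fx"],f["cx"],f["cy"],f["rvec"],f["tvec"])
pickle.dump(d,open("f0.pkl","wb"))
E
```

```text
pics
{'time': 0.0, 'joint_pos': array([ 1.10001156e+00,  5.33802478e-02,  1.61425640e+00,  4.52745812e-06,
        1.47598859e+00, -1.18955380e-01]), 'joint_vel': array([-0.00098377, -0.00173117,  0.00035593, -0.00052832,  0.00160962,
       -0.0016739 ]), 'joint_efforts': array([ 4.06597937e-04, -3.93671250e+01, -3.70182967e+01, -1.88840193e-05,
        7.09085914e-03, -1.53644470e-05]), 'tool_pos': array([0.21509423, 0.58620855, 0.24407094]), 'tool_rot': array([-2.97506344e-04,  1.75008911e-01,  9.84566325e-01, -9.71773930e-04]), 'contact_force': array([-0.24029194,  0.29161694,  0.10403109]), 'ft_torque': array([-0.07316557,  0.0390399 , -0.0039148 ]), 'grasp_force': 0.0, 'gripper_width': 0.9981145983622433}
scene 444.48479979994397 322.09063181189623 201.92536950357191 [ 1.74687211  1.98612457 -0.66710635] [ 0.09734792 -0.26787046  1.58606415]
top 465.4008683508853 321.9555734693293 192.3518231424739 [ 2.15970124 -2.19703516  0.08365831] [-0.04792388  0.48522146  1.59539724]
```

View pics/scene0.png

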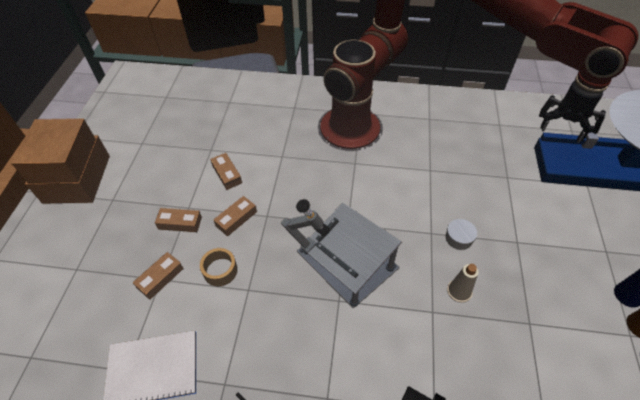

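View pics/top0.png

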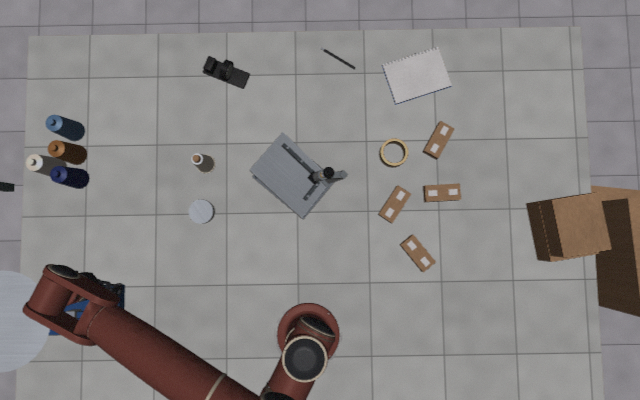

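Scene: cartons at (179,219), (235,214), (226,169), (158,274). Top: the same four at (394,204), (438,140), (442,193), (417,252), the jig at (300,175) with its knob at (328,173). Image left in the top view is robot left, so (394,204) should be my carton. I'll check that numerically and with a crop.

```bash
cat > h.py <<'E'
import cv2,numpy as np
def cam(f):
    R=cv2.Rodrigues(np.array(f["rvec"],float))[0]; return R,np.array(f["tvec"],float).ravel()
def pts(f):
    R,t=cam(f);z=f["range_z"].astype(float);v,u=np.mgrid[0:z.shape[0],0:z.shape[1]]
    P=np.stack([(u-f["cx"])/f["fx"]*z,(v-f["cy"])/f["fy"]*z,z],-1); return (P-t)@R
def ray(f,uv,zp):
    R,t=cam(f);uv=np.atleast_2d(uv).astype(float)
    d=np.c_[(uv[:,0]-f["cx"])/f["fx"],(uv[:,1]-f["cy"])/f["fy"],np.ones(len(uv))]@R
    c=-R.T@t; return c+d*((zp-c[2])/d[:,2])[:,None]
def proj(f,P):
    R,t=cam(f);q=np.atleast_2d(P)@R.T+t; return np.c_[q[:,0]/q[:,2]*f["fx"]+f["cx"],q[:,1]/q[:,2]*f["fy"]+f["cy"]]
E
python3 - <<'E'
from h import *
import pickle
d=pickle.load(open("f0.pkl","rb"));f=d["top"];P=pts(f)
hsv=cv2.cvtColor(f["pixels"],cv2.COLOR_BGR2HSV)
roi=np.zeros((400,640),np.uint8);roi[110:280,370:470]=1
# height map mask around cartons
m=((P[...,2]>0.02)&(P[...,2]<0.06)&(roi>0)).astype(np.uint8)
for c in cv2.findContours(m,cv2.RETR_EXTERNAL,cv2.CHAIN_APPROX_NONE)[0]:
    if cv2.contourArea(c)<150: continue
    mm=np.zeros_like(m);cv2.drawContours(mm,[c],-1,1,-1)
    h=np.median(P[...,2][(mm>0)&(m>0)])
    W=ray(f,c[:,0,:],0.036)[:,:2].astype(np.float32)
    r=cv2.minAreaRect(W*1000);print(c[:,0].mean(0),h,r)
# plate
m=np.zeros((400,640),bool);m[125:220,245:350]=1
Q=P[m];Q=Q[(Q[:,2]>.045)&(Q[:,2]<.16)]
best=None;rng=np.random.default_rng(0)
for i in range(300):
    a=Q[rng.choice(len(Q),3,False)];n=np.cross(a[1]-a[0],a[2]-a[0]);n/=np.linalg.norm(n)+1e-12
    k=np.abs((Q-a[0])@n)<.003
    if best is None or k.sum()>best.sum():best=k
I=Q[best];c=I.mean(0);n=np.linalg.svd(I-c)[2][2];n*=np.sign(n[2]);print("plane",best.sum(),len(Q),c,n,np.degrees(np.arccos(n[2])))
big=cv2.resize(f["pixels"][120:225,240:350],None,fx=7,fy=5.7,interpolation=cv2.INTER_CUBIC)
big=cv2.resize(f["pixels"][120:265,240:470],None,fx=3.4,fy=3.4,interpolation=cv2.INTER_CUBIC);cv2.imwrite("pics/crop1.png",big)
g=d["scene"];b=cv2.resize(g["pixels"][190:310,275:410],None,fx=4.8,fy=4.8,interpolation=cv2.INTER_CUBIC);cv2.imwrite("pics/crop2.png",b)
E
```

```text
[417.01234568 252.87654321] 0.03594711262017125 ((270.88385009765625, -375.91436767578125), (121.99628448486328, 57.49174118041992), 38.05251693725586)
[393.92857143 203.91666667] 0.036417717357367305 ((439.6108093261719, -302.26904296875), (57.21346664428711, 121.63795471191406), 55.60325622558594)
[441.71287129 192.28712871] 0.03565514457154842 ((476.0129699707031, -465.92120361328125), (56.9177131652832, 125.16185760498047), 2.3851089477539062)
[393.05128205 152.11538462] 0.04571514374572497 ((618.740966796875, -304.1317138671875), (92.79258728027344, 98.91709899902344), 43.87890625)
[438.06896552 139.66666667] 0.03545625497602757 ((659.967041015625, -461.68634033203125), (57.84328842163086, 123.1403579711914), 59.420204162597656)
plane 1960 3476 [0.53831612 0.05799566 0.09625209] [ 0.03441038 -0.41708007  0.90821811] 24.739742463064577
```

View pics/crop1.png

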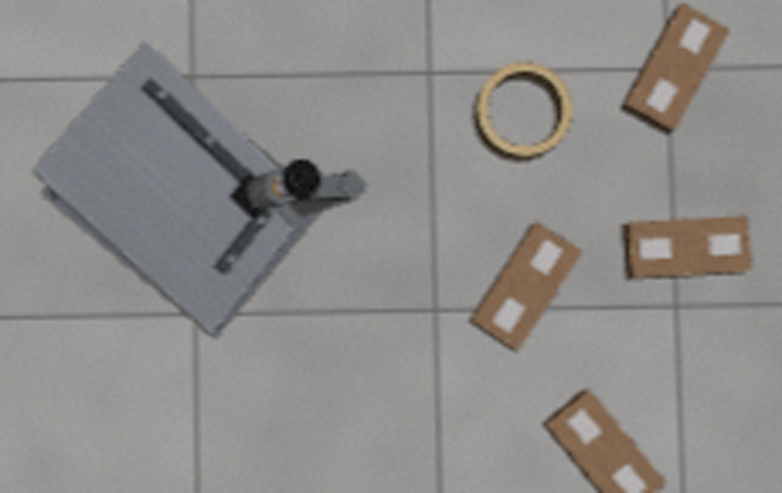

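View pics/crop2.png

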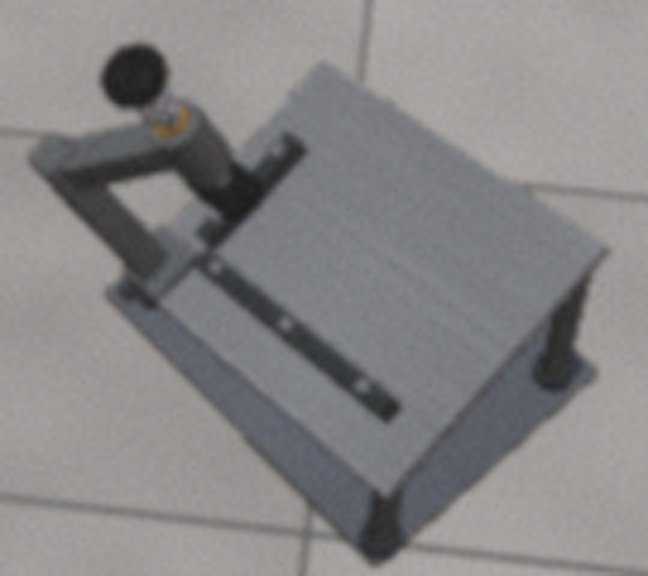

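My target is the carton at top (394,204), world (0.440, -0.302). It has the largest y of the four candidates (others at y = -0.376, -0.466, -0.462). The crops confirm it, and show the long rail running up-left from the stamp, with the short rail down-left. Next is the bed frame.

```bash
cat > bed.py <<'E'
from h import *
import pickle
d=pickle.load(open("f0.pkl","rb"))
for name,roi in (("top",(125,222,245,350)),("scene",(195,310,290,405))):
    f=d[name];P=pts(f);m=np.zeros((400,640),bool);m[roi[0]:roi[1],roi[2]:roi[3]]=1
    n=np.array([.0344,-.417,.908]);c=np.array([.5383,.058,.0963]);tol=.006
    for _ in range(8):
        k=m&(np.abs((P-c)@n)<tol);I=P[k];c=I.mean(0);n=np.linalg.svd(I-c)[2][2];n*=np.sign(n[2]);tol=.004
    print(name,"n",n,"tilt",np.degrees(np.arccos(n[2])),k.sum())
    k8=cv2.morphologyEx((m&(np.abs((P-c)@n)<.005)).astype(np.uint8),cv2.MORPH_OPEN,np.ones((3,3)))
    cs=max(cv2.findContours(k8,cv2.RETR_EXTERNAL,cv2.CHAIN_APPROX_NONE)[0],key=cv2.contourArea)[:,0,:].astype(float)
    R,t=cam(f);C=-R.T@t;dr=np.c_[(cs[:,0]-f["cx"])/f["fx"],(cs[:,1]-f["cy"])/f["fy"],np.ones(len(cs))]@R
    W=C+dr*(((c-C)@n)/(dr@n))[:,None]
    ex=np.array([.7,.7,0]);ex-=n*(ex@n);ex/=np.linalg.norm(ex);ey=np.cross(n,ex)
    U=np.c_[(W-c)@ex,(W-c)@ey]
    for it in range(2):   # align on the x-max and y-max/y-min edges
        r=cv2.minAreaRect((U*1000).astype(np.float32))
        if it==0:
            b=cv2.boxPoints(r);e=[b[(i+1)%4]-b[i] for i in range(4)];L=max(e,key=np.linalg.norm);L=L*np.sign(L[0])
            a=np.arctan2(L[1],L[0]);
    # refine with line fits to each edge
    Rm=lambda a:np.array([[np.cos(a),np.sin(a)],[-np.sin(a),np.cos(a)]])
    V=U@Rm(a).T;lo,hi=V.min(0),V.max(0);out={}
    for nm,ax,val in (("xmax",0,hi[0]),("xmin",0,lo[0]),("ymax",1,hi[1]),("ymin",1,lo[1])):
        s=np.abs(V[:,ax]-val)<.006;o=1-ax
        s&=(V[:,o]>lo[o]+.012)&(V[:,o]<hi[o]-.012)
        p=np.polyfit(V[s,o],V[s,ax],1);out[nm]=(np.median(V[s,ax]),np.degrees(np.arctan(p[0])),s.sum())
    print(np.degrees(a),r[1],out)
    x0=out["xmax"][0]-.195; y0=out["ymax"][0]-.135
    uv=np.array([x0,y0])@Rm(a);O=c+ex*uv[0]+ey*uv[1]
    bx=ex*np.cos(a)+ey*np.sin(a);by=np.cross(n,bx)
    print("O",O,"bx",bx,"by",by)
    kn=O+.028*bx+.027*by+.184*n;print("knob pred",kn,proj(f,kn))
    K=P[m|True];q=(f["pixels"].max(2)<45)&(np.linalg.norm(P-kn,axis=2)<.03)&((P-kn)@n>-.006);print("knob seen",P[q].mean(0),q.sum())
    pickle.dump((O,bx,by,n),open(f"bed_{name}.pkl","wb"))
E
python3 bed.py
```

```text
top n [ 0.03061342 -0.42158393  0.90627248] tilt 25.00478636177299 2724
5.9141054 (237.28587341308594, 174.1873779296875) {'xmax': (np.float64(0.12018892028776859), np.float64(-0.08843298114138069), np.int64(30)), 'xmin': (np.float64(-0.1111130208382193), np.float64(-1.713540064544105), np.int64(21)), 'ymax': (np.float64(0.09739364707664959), np.float64(0.054109765624261945), np.int64(44)), 'ymin': (np.float64(-0.06885154265951238), np.float64(-3.0705567593293606), np.int64(9))}
O [ 0.52159806 -0.0400564   0.0508529 ] bx [0.67191921 0.67994302 0.29360188] by [-0.73999149  0.59995373  0.30408572]
knob pred [ 0.5260649  -0.08239069  0.2340382 ] [[330.06941824 172.69434353]]
knob seen [ 0.52719877 -0.07750646  0.23612417] 83
scene n [ 0.03068813 -0.42154113  0.90628986] tilt 25.002429818618293 4002
7.002453 (240.30484008789062, 177.02822875976562) {'xmax': (np.float64(0.10281027807533577), np.float64(-0.19801636215668686), np.int64(55)), 'xmin': (np.float64(-0.1333871285615397), np.float64(-0.9422935841708858), np.int64(18)), 'ymax': (np.float64(0.08344740499588865), np.float64(-0.10014657512715952), np.int64(56)), 'ymin': (np.float64(-0.09116809177372061), np.float64(-0.3112367863032458), np.int64(47))}
O [ 0.52559127 -0.03674075  0.05291847] bx [0.65774331 0.69124872 0.29924737] by [-0.75261678  0.58692275  0.29847898]
knob pred [ 0.52933404 -0.07910244  0.23611367] [[301.02573636 203.41403742]]
knob seen [ 0.53396659 -0.07565583  0.23620043] 82
```

```bash
cat > mv.py <<'E'
from plant import *
from h import *
from scipy.spatial.transform import Rotation as Ro
import pickle
def cur():
    s=state();q=s["tool_rot"];return s,s["tool_pos"],Ro.from_quat([q[1],q[2],q[3],q[0]])
def down(h):  # tool down, tool y at heading h deg
    h=np.radians(h);y=np.array([np.cos(h),np.sin(h),0]);z=np.array([0,0,-1.]);return Ro.from_matrix(np.c_[np.cross(y,z),y,z])
def go(p,R=None):
    s,p0,R0=cur();R=R or R0
    print("trans cm",(R0.inv().apply(np.array(p)-p0)*100).round(2),"rot",(R0.inv()*R).as_rotvec().round(3))
def show():
    s,p,R=cur();print("t",round(s["time"],2),"p",p.round(4),"F",s["contact_force"].round(2),"w",round(s["gripper_width"],3),"gf",round(s["grasp_force"],1),"j",s["joint_pos"].round(2));return s,p,R
E
python3 - <<'E'
from mv import *
go([.48,.08,.36],down(55.6))
E
```

```text
trans cm [-42.31 -38.42 -11.52] rot [-0.002  0.     0.249]
```

Emit:
send_rows(steps=[{"translation": [-3, -3, -2], "delta_rot": [0, 0, 0.05], "jaw": 8.5}, {"translation": [-6, -6, -5], "delta_rot": [0, 0, 0.1], "jaw": 8.5}, {"translation": [-9.5, -9, -7.5], "delta_rot": [0, 0, 0.15], "jaw": 8.5}, {"translation": [-13, -12, -9.5], "delta_rot": [0, 0, 0.2], "jaw": 8.5}, {"translation": [-16.5, -15, -11.5], "delta_rot": [0, 0, 0.249], "jaw": 8.5}, {"translation": [-20, -18.2, -11.5], "delta_rot": [0, 0, 0.249], "jaw": 8.5}, {"translation": [-23.5, -21.4, -11.5], "delta_rot": [0, 0, 0.249], "jaw": 8.5}, {"translation": [-27, -24.6, -11.5], "delta_rot": [0, 0, 0.249], "jaw": 8.5}])

```text
time: 0.9
tool_pos: [0.3844, 0.2609, 0.3602]
tool_rot: [0.0, 0.296, 0.955, 0.0]
contact_force: [1.2, 1.2, -0.2]
gripper_width: 0.994
grasp_force: 0.0
```

```bash
python3 - <<'E'
from mv import *
show();go([.48,.08,.36],down(55.6))
E
```

```text
t 0.9 p [0.3844 0.2609 0.3602] F [ 1.16  1.23 -0.18] w 0.994 gf 0.0 j [ 0.44 -0.38  1.81 -0.    1.71 -0.53]
trans cm [-18.1   -9.52   0.03] rot [ 0.  0. -0.]
```

Emit:
send_rows(steps=[{"translation": [-4, -2.1, 0], "delta_rot": [0, 0, 0], "jaw": 8.5}, {"translation": [-8, -4.2, 0], "delta_rot": [0, 0, 0], "jaw": 8.5}, {"translation": [-12, -6.3, 0], "delta_rot": [0, 0, 0], "jaw": 8.5}, {"translation": [-16, -8.4, 0], "delta_rot": [0, 0, 0], "jaw": 8.5}, {"translation": [-18, -9.5, 0], "delta_rot": [0, 0, 0], "jaw": 8.5}, {"translation": [-18, -9.5, 0], "delta_rot": [0, 0, 0], "jaw": 8.5}, {"translation": [-18, -9.5, 0], "delta_rot": [0, 0, 0], "jaw": 8.5}, {"translation": [-18, -9.5, 0], "delta_rot": [0, 0, 0], "jaw": 8.5}])

```text
time: 1.7
tool_pos: [0.4784, 0.0835, 0.3601]
tool_rot: [-0.0, 0.295, 0.955, 0.0]
contact_force: [0.5, -0.9, 0.9]
gripper_width: 0.992
grasp_force: 0.0
```

```bash
python3 - <<'E'
from mv import *
show();f=grab_frame("wrist");pickle.dump(f,open("w1.pkl","wb"));im=f["pixels"].copy()
for b in ("top","scene"):
    O,bx,by,n=pickle.load(open(f"bed_{b}.pkl","rb"))
    q=proj(f,[O+.195*bx-.042*by,O+.195*bx+.135*by,O-.042*bx+.135*by,O]);print(b,q.round(1).tolist())
cv2.imwrite("pics/w1.png",im);go([.4396,-.3023,.26],down(55.6))
E
```

```text
t 1.7 p [0.4784 0.0835 0.3601] F [ 0.47 -0.92  0.91] w 0.992 gf 0.0 j [ 0.02 -0.33  1.77  0.    1.7  -0.95]
top [[391.1, 291.4], [424.3, 185.7], [235.2, 141.6], [266.6, 231.5]]
scene [[396.0, 291.5], [427.9, 184.1], [237.1, 143.1], [269.8, 232.9]]
trans cm [-18.56 -34.06  10.02] rot [ 0.    -0.     0.001]
```

View pics/w1.png

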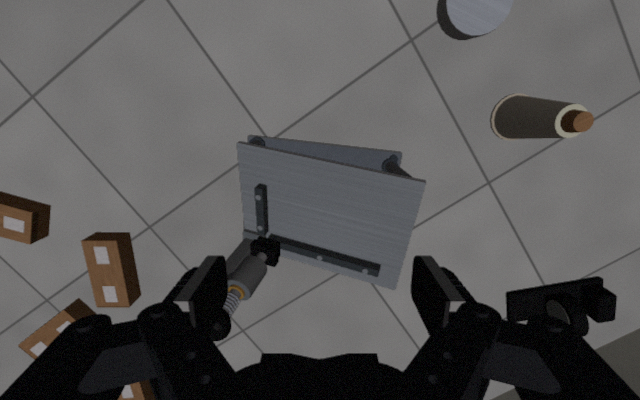

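The wrist view shows the plate corners at (237,142), (424,181) and (396,288), the rails at (262,205) and (325,257), and the stamp at (255,268). I'll refine the bed frame from this view while moving on to the carton.

```bash
python3 - <<'E'
from h import *
import pickle
f=pickle.load(open("w1.pkl","rb"));P=pts(f);n=np.array([.03065,-.42156,.90628]);n/=np.linalg.norm(n)
m=np.zeros((400,640),bool);m[130:300,225:435]=1
O,bx,by,_=pickle.load(open("bed_scene.pkl","rb"))
k=m&(np.abs((P-O)@n)<.012);h=np.median((P[k]-O)@n);c=O+h*n;nn=np.linalg.svd(P[k&(np.abs((P-c)@n)<.004)]-P[k&(np.abs((P-c)@n)<.004)].mean(0),full_matrices=False)[2][2];print("h",h,nn)
k8=cv2.morphologyEx((m&(np.abs((P-c)@n)<.004)).astype(np.uint8),cv2.MORPH_OPEN,np.ones((3,3)))
cs=max(cv2.findContours(k8,cv2.RETR_EXTERNAL,cv2.CHAIN_APPROX_NONE)[0],key=cv2.contourArea)[:,0,:].astype(float)
R,t=cam(f);C=-R.T@t;dr=np.c_[(cs[:,0]-f["cx"])/f["fx"],(cs[:,1]-f["cy"])/f["fy"],np.ones(len(cs))]@R
W=C+dr*(((c-C)@n)/(dr@n))[:,None]
bx=bx-n*(bx@n);bx/=np.linalg.norm(bx);by=np.cross(n,bx);V=np.c_[(W-O)@bx,(W-O)@by]
for nm,ax,val in (("xmax",0,.195),("xmin",0,-.042),("ymax",1,.135),("ymin",1,-.042)):
    o=1-ax;s=(np.abs(V[:,ax]-val)<.008)&(V[:,o]>(-.03 if 'max' in nm else .03))&(V[:,o]<(.12 if ax==0 else .18))
    p=np.polyfit(V[s,o],V[s,ax],1);print(nm,np.median(V[s,ax])-val,np.degrees(p[0]),s.sum())
# rails: pixels standing ~14mm above plate
H=(P-c)@n;X=(P-O)@bx;Y=(P-O)@by
r=m&(H>.009)&(H<.018)
a=r&(X>.07)&(X<.16)&(abs(Y)<.03);b=r&(Y>.03)&(Y<.08)&(abs(X)<.03)
print("long rail Y",np.percentile(Y[a],[3,50,97]),"h",np.median(H[a]),a.sum(),"short X",np.percentile(X[b],[3,50,97]),b.sum())
print("long rail xmax",np.percentile(X[r&(abs(Y)<.03)&(X>.07)],[98,100]),"short ymax",np.percentile(Y[r&(abs(X)<.03)&(Y>.03)],[98,100]))
E
```

```text
h -0.0005679083264857277 [ 0.03066668 -0.42104186  0.90652265]
xmax -0.0035473152193764845 0.049246528892352044 90
xmin -0.001547857621646477 -0.12039883811355752 56
ymax 0.0020310935669696217 -0.05582541200469673 169
ymin 0.0029122906795735135 -0.08101629547160577 99
long rail Y [-0.01025773 -0.00231528  0.00151854] h 0.013682797424266542 564 short X [-0.0141342  -0.00728481 -0.00255551] 274
long rail xmax [0.16322702 0.16504998] short ymax [0.08381141 0.08423394]
```

Emit:
send_rows(steps=[{"translation": [-2.3, -4.2, 0], "delta_rot": [0, 0, 0], "jaw": 8.5}, {"translation": [-4.6, -8.5, 0], "delta_rot": [0, 0, 0], "jaw": 8.5}, {"translation": [-6.9, -12.7, 0], "delta_rot": [0, 0, 0], "jaw": 8.5}, {"translation": [-9.2, -17, 0], "delta_rot": [0, 0, 0], "jaw": 8.5}, {"translation": [-11.5, -21.2, 1], "delta_rot": [0, 0, 0], "jaw": 8.5}, {"translation": [-13.8, -25.5, 4], "delta_rot": [0, 0, 0], "jaw": 8.5}, {"translation": [-16.1, -29.8, 7], "delta_rot": [0, 0, 0], "jaw": 8.5}, {"translation": [-18.5, -34, 10], "delta_rot": [0, 0, 0], "jaw": 8.5}])

```text
time: 2.55
tool_pos: [0.4409, -0.2849, 0.2712]
tool_rot: [0.001, 0.295, 0.955, -0.0]
contact_force: [0.8, 0.8, 1.3]
gripper_width: 0.993
grasp_force: 0.0
```

```bash
python3 - <<'E'
from mv import *
grab_frame("wrist");grab_frame("wrist")
show();f=grab_frame("wrist");P=pts(f)
m=((P[...,2]>.025)&(P[...,2]<.05)&(np.hypot(P[...,0]-.44,P[...,1]+.302)<.1)).astype(np.uint8)
c=max(cv2.findContours(m,cv2.RETR_EXTERNAL,cv2.CHAIN_APPROX_NONE)[0],key=cv2.contourArea)
W=ray(f,c[:,0,:],.036)[:,:2].astype(np.float32);print(cv2.minAreaRect(W*1000),cv2.contourArea(c),c[:,0].min(0),c[:,0].max(0),np.median(P[...,2][m>0]))
E
```

```text
t 2.65 p [ 0.4387 -0.2856  0.2664] F [ 0.03  0.91 -1.42] w 1.0 gf 0.0 j [-0.72 -0.2   1.82 -0.    1.53 -1.69]
((438.41705322265625, -304.0205078125), (56.03288269042969, 120.30765533447266), 55.57280349731445) 4768.5 [280 130] [330 231] 0.03581462249414473
```

```bash
python3 - <<'E'
from mv import *
show();go([.4388,-.3035,.1],down(55.6));go([.4388,-.3035,.022],down(55.6))
E
```

```text
t 2.7 p [ 0.4398 -0.2843  0.2688] F [ 0.68  0.62 -0.73] w 0.997 gf 0.0 j [-0.72 -0.2   1.82  0.    1.53 -1.68]
trans cm [-1.09 -1.66 16.87] rot [ 0.001 -0.005 -0.002]
trans cm [-1.14 -1.66 24.67] rot [ 0.001 -0.005 -0.002]
```

Emit:
send_rows(steps=[{"translation": [-0.5, -0.8, 3], "delta_rot": [0, 0, 0], "jaw": 8.5}, {"translation": [-1.1, -1.7, 7], "delta_rot": [0, 0, 0], "jaw": 8.5}, {"translation": [-1.1, -1.7, 11], "delta_rot": [0, 0, 0], "jaw": 8.5}, {"translation": [-1.1, -1.7, 15], "delta_rot": [0, 0, 0], "jaw": 8.5}, {"translation": [-1.1, -1.7, 16.8], "delta_rot": [0, 0, 0], "jaw": 8.5}, {"translation": [-1.1, -1.7, 16.8], "delta_rot": [0, 0, 0], "jaw": 8.5}, {"translation": [-1.1, -1.7, 16.8], "delta_rot": [0, 0, 0], "jaw": 8.5}, {"translation": [-1.1, -1.7, 16.8], "delta_rot": [0, 0, 0], "jaw": 8.5}])

```text
time: 3.5
tool_pos: [0.4421, -0.305, 0.1065]
tool_rot: [0.002, 0.295, 0.955, -0.001]
contact_force: [0.9, -0.7, 0.7]
gripper_width: 0.994
grasp_force: 0.0
```

```bash
python3 - <<'E'
from mv import *
show();f=grab_frame("wrist");P=pts(f)
m=((P[...,2]>.025)&(P[...,2]<.05)&(np.hypot(P[...,0]-.44,P[...,1]+.302)<.1)).astype(np.uint8)
c=max(cv2.findContours(m,cv2.RETR_EXTERNAL,cv2.CHAIN_APPROX_NONE)[0],key=cv2.contourArea)
W=ray(f,c[:,0,:],.036)[:,:2].astype(np.float32);print(cv2.minAreaRect(W*1000),c[:,0].min(0),c[:,0].max(0))
go([.4388,-.3035,.022],down(55.6))
E
```

```text
t 3.5 p [ 0.4421 -0.305   0.1065] F [ 0.93 -0.66  0.74] w 0.994 gf 0.0 j [-0.74 -0.03  1.94  0.    1.23 -1.71]
((438.6213684082031, -304.00543212890625), (56.0137939453125, 120.2271957397461), 55.572174072265625) [272 124] [363 295]
trans cm [ 0.4  -0.03  8.44] rot [-0.001  0.005  0.001]
```

Emit:
send_rows(steps=[{"translation": [0.2, 0, 2.5], "delta_rot": [0, 0.005, 0], "jaw": 8.5}, {"translation": [0.3, -0.1, 5], "delta_rot": [0, 0.005, 0], "jaw": 8.5}, {"translation": [0.3, -0.1, 7], "delta_rot": [0, 0.005, 0], "jaw": 8.5}, {"translation": [0.3, -0.1, 8.3], "delta_rot": [0, 0.005, 0], "jaw": 8.5}, {"translation": [0.3, -0.1, 8.3], "delta_rot": [0, 0.005, 0], "jaw": 8.5}, {"translation": [0.3, -0.1, 8.3], "delta_rot": [0, 0.005, 0], "jaw": 8.5}, {"translation": [0.3, -0.1, 8.3], "delta_rot": [0, 0.005, 0], "jaw": 8.5}, {"translation": [0.3, -0.1, 8.3], "delta_rot": [0, 0.005, 0], "jaw": 8.5}])

```text
time: 4.35
tool_pos: [0.4381, -0.3044, 0.022]
tool_rot: [-0.001, 0.296, 0.955, 0.0]
contact_force: [1.3, -0.4, -0.4]
gripper_width: 0.993
grasp_force: 0.0
```

```bash
python3 - <<'E'
from mv import *
show()
E
```

```text
t 4.35 p [ 0.4381 -0.3044  0.022 ] F [ 1.28 -0.39 -0.42] w 0.993 gf 0.0 j [-0.75  0.09  1.98 -0.    1.08 -1.72]
```

Now close the fingers. They should stop on the 56 mm width.

Emit:
send_rows(steps=[{"translation": [0, 0, 0], "delta_rot": [0, 0, 0], "jaw": 4.5}, {"translation": [0, 0, 0], "delta_rot": [0, 0, 0], "jaw": 4.5}, {"translation": [0, 0, 0], "delta_rot": [0, 0, 0], "jaw": 4.5}, {"translation": [0, 0, 0], "delta_rot": [0, 0, 0], "jaw": 4.5}, {"translation": [0, 0, 0], "delta_rot": [0, 0, 0], "jaw": 4.5}, {"translation": [0, 0, 0], "delta_rot": [0, 0, 0], "jaw": 4.5}, {"translation": [0, 0, 0], "delta_rot": [0, 0, 0], "jaw": 4.5}, {"translation": [0, 0, -0.5], "delta_rot": [0, 0, 0], "jaw": 4.5}])

```text
time: 5.15
tool_pos: [0.4364, -0.3029, 0.0245]
tool_rot: [-0.004, 0.296, 0.955, 0.001]
contact_force: [-0.0, 0.6, -2.4]
gripper_width: 0.646
grasp_force: 65.4
```

```bash
cat > bedf.py <<'E'
from mv import *
n=np.array([.03065,-.42156,.90628]);n/=np.linalg.norm(n)
# bx with equal rise of bx and by
bx=np.array([.65774,.69125,.29925]);bx-=n*(bx@n);bx/=np.linalg.norm(bx);by=np.cross(n,bx)
O=np.array([.5223,-.0370,.0523]);B=np.c_[bx,by,n]
Rbed=Ro.from_matrix(np.c_[-bx,by,-n])   # tool y along +bed y, tool z along -bed z -> x = y x z = by x -n = -bx
def tb(x,y,z): return O+B@np.array([x,y,z])   # bed coords (m) -> world
def inb(p): return B.T@(np.array(p)-O)
E
python3 - <<'E'
from bedf import *
show();print(B.round(4)); print("heading by",np.degrees(np.arctan2(by[1],by[0])))
p=[.4388,-.3035,.25];go(p)
go(tb(.125,.085,.12),Rbed);print(tb(.125,.085,.12))
E
```

```text
t 5.15 p [ 0.4364 -0.3029  0.0245] F [-0.03  0.55 -2.43] w 0.646 gf 65.4 j [-0.75  0.08  1.98 -0.    1.09 -1.72]
[[ 0.6577 -0.7526  0.0307]
 [ 0.6912  0.5869 -0.4216]
 [ 0.2993  0.2985  0.9063]]
heading by 142.05132402507382
trans cm [ -0.06   0.09 -22.56] rot [0. 0. 0.]
trans cm [ 11.13  35.1  -19.84] rot [-0.471 -0.033 -1.437]
[0.54422301 0.04870563 0.22383404]
```

```bash
cat >> bedf.py <<'E'
R2=Ro.from_matrix(np.c_[bx,-by,-n])
E
python3 - <<'E'
from bedf import *
show();go([.4388,-.3035,.33],down(-38));go(tb(.13,.075,.12),R2);print(tb(.13,.075,.12),down(-38).as_matrix().round(2))
E
```

```text
t 5.15 p [ 0.4364 -0.3029  0.0245] F [-0.03  0.55 -2.43] w 0.646 gf 65.4 j [-0.75  0.08  1.98 -0.    1.09 -1.72]
trans cm [ -0.     0.1  -30.55] rot [-0.006 -0.006  1.633]
trans cm [ 10.1   35.52 -19.7 ] rot [-0.034  0.485  1.651]
[0.55503792 0.04629254 0.22234582] [[ 0.62  0.79  0.  ]
 [ 0.79 -0.62  0.  ]
 [ 0.    0.   -1.  ]]
```

Emit:
send_rows(steps=[{"translation": [0, 0, -2], "delta_rot": [0, 0, 0], "jaw": 4.5}, {"translation": [0, 0, -6], "delta_rot": [0, 0, 0.1], "jaw": 4.5}, {"translation": [0, 0, -10], "delta_rot": [0, 0, 0.24], "jaw": 4.5}, {"translation": [0, 0, -14], "delta_rot": [0, 0, 0.38], "jaw": 4.5}, {"translation": [0, 0, -18], "delta_rot": [0, 0, 0.52], "jaw": 4.5}, {"translation": [0, 0, -22], "delta_rot": [0, 0, 0.66], "jaw": 4.5}, {"translation": [0, 0, -26], "delta_rot": [0, 0, 0.8], "jaw": 4.5}, {"translation": [0, 0, -30], "delta_rot": [0, 0, 0.94], "jaw": 4.5}])

```text
time: 5.95
tool_pos: [0.4378, -0.3038, 0.3256]
tool_rot: [-0.004, 0.698, 0.716, -0.0]
contact_force: [-0.1, -0.3, -2.6]
gripper_width: 0.646
grasp_force: 65.3
```

```bash
python3 - <<'E'
from bedf import *
show();go([.4388,-.3035,.33],down(-38));go(tb(.13,.075,.12)+[0,0,.1],R2)
E
```

```text
t 5.95 p [ 0.4378 -0.3038  0.3256] F [-0.12 -0.29 -2.57] w 0.646 gf 65.3 j [-0.75 -0.2   1.72 -0.    1.63 -0.77]
trans cm [ 0.03  0.1  -0.44] rot [-0.007 -0.003  0.687]
trans cm [34.71 12.57  0.42] rot [0.173 0.406 0.723]
```

Emit:
send_rows(steps=[{"translation": [4.3, 1.6, -0.5], "delta_rot": [0.021, 0.05, 0.09], "jaw": 4.5}, {"translation": [8.7, 3.2, -1], "delta_rot": [0.043, 0.1, 0.18], "jaw": 4.5}, {"translation": [13, 4.7, -1], "delta_rot": [0.065, 0.15, 0.27], "jaw": 4.5}, {"translation": [17.4, 6.3, -1], "delta_rot": [0.086, 0.2, 0.36], "jaw": 4.5}, {"translation": [21.7, 7.9, -1], "delta_rot": [0.108, 0.25, 0.45], "jaw": 4.5}, {"translation": [26, 9.4, -1], "delta_rot": [0.13, 0.3, 0.54], "jaw": 4.5}, {"translation": [30.4, 11, 0], "delta_rot": [0.15, 0.355, 0.63], "jaw": 4.5}, {"translation": [34.7, 12.6, 0.4], "delta_rot": [0.173, 0.406, 0.723], "jaw": 4.5}])

```text
time: 6.75
tool_pos: [0.5536, 0.048, 0.3198]
tool_rot: [-0.204, 0.887, 0.407, 0.074]
contact_force: [-0.8, -0.7, -3.4]
gripper_width: 0.644
grasp_force: 65.3
```

```bash
python3 - <<'E'
from bedf import *
s,p,R=show();print(inb(p),(R.inv()*R2).as_rotvec());go(tb(.13,.075,.07),R2)
E
```

```text
t 6.75 p [0.5536 0.048  0.3198] F [-0.77 -0.67 -3.35] w 0.644 gf 65.3 j [-0.24 -0.11  1.69  0.42  1.7   0.49]
[0.15937663 0.10613439 0.20755872] [-0.00268734  0.00179738  0.00031817]
trans cm [-2.91  3.15 13.75] rot [-0.003  0.002  0.   ]
```

Emit:
send_rows(steps=[{"translation": [-1.5, 1.5, 3], "delta_rot": [0, 0, 0], "jaw": 4.5}, {"translation": [-2.9, 3.1, 7], "delta_rot": [0, 0, 0], "jaw": 4.5}, {"translation": [-2.9, 3.1, 10], "delta_rot": [0, 0, 0], "jaw": 4.5}, {"translation": [-2.9, 3.1, 12.5], "delta_rot": [0, 0, 0], "jaw": 4.5}, {"translation": [-2.9, 3.1, 13.7], "delta_rot": [0, 0, 0], "jaw": 4.5}, {"translation": [-2.9, 3.1, 13.7], "delta_rot": [0, 0, 0], "jaw": 4.5}, {"translation": [-2.9, 3.1, 13.7], "delta_rot": [0, 0, 0], "jaw": 4.5}, {"translation": [-2.9, 3.1, 13.7], "delta_rot": [0, 0, 0], "jaw": 4.5}])

```text
time: 7.55
tool_pos: [0.5554, 0.0648, 0.1819]
tool_rot: [-0.201, 0.887, 0.41, 0.077]
contact_force: [0.0, 0.3, -3.1]
gripper_width: 0.641
grasp_force: 65.2
```

```bash
python3 - <<'E'
from bedf import *
s,p,R=show();print(inb(p),(R.inv()*R2).as_rotvec(),B.T@s["contact_force"]);go(tb(.13,.075,.024),R2)
f=grab_frame("scene");pickle.dump(f,open("s2.pkl","wb"));cv2.imwrite("pics/s2.png",cv2.resize(f["pixels"][150:310,255:455],None,fx=3,fy=3))
E
```

```text
t 7.55 p [0.5554 0.0648 0.1819] F [ 0.02  0.29 -3.06] w 0.641 gf 65.2 j [-0.21 -0.02  1.84  0.42  1.46  0.42]
[0.13093377 0.07354628 0.07550765] [0.00360783 0.00025412 0.0067727 ] [-0.70172869 -0.75880992 -2.89255368]
trans cm [-0.09 -0.16  5.15] rot [0.004 0.    0.007]
```

View pics/s2.png

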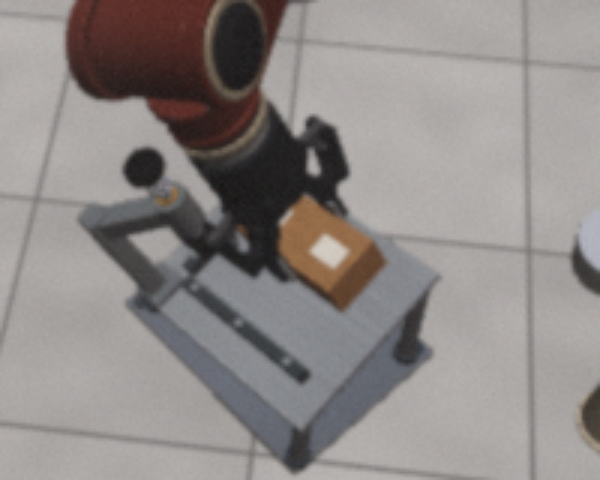

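The view shows the carton held over the upper plate, parallel to the long rail at (240,325), with the stamp clear at (180,200). Lowering it now.

Emit:
send_rows(steps=[{"translation": [0, -0.1, 2], "delta_rot": [0, 0, 0.003], "jaw": 4.5}, {"translation": [0, -0.1, 3.5], "delta_rot": [0, 0, 0.003], "jaw": 4.5}, {"translation": [0, -0.1, 4.3], "delta_rot": [0, 0, 0.003], "jaw": 4.5}, {"translation": [0, -0.1, 4.6], "delta_rot": [0, 0, 0.003], "jaw": 4.5}, {"translation": [0, -0.1, 4.7], "delta_rot": [0, 0, 0.003], "jaw": 4.5}, {"translation": [0, -0.1, 4.8], "delta_rot": [0, 0, 0.003], "jaw": 4.5}, {"translation": [0, -0.1, 4.8], "delta_rot": [0, 0, 0.003], "jaw": 4.5}, {"translation": [0, -0.1, 4.8], "delta_rot": [0, 0, 0.003], "jaw": 4.5}])

```text
time: 8.4
tool_pos: [0.5524, 0.086, 0.1372]
tool_rot: [-0.202, 0.887, 0.408, 0.076]
contact_force: [-0.3, 0.1, -1.7]
gripper_width: 0.645
grasp_force: 65.4
```

```bash
python3 - <<'E'
from bedf import *
s,p,R=show();print(inb(p),(R.inv()*R2).as_rotvec(),B.T@s["contact_force"]);go(tb(.13,.075,.024),R2)
E
```

```text
t 8.4 p [0.5524 0.086  0.1372] F [-0.34  0.07 -1.68] w 0.645 gf 65.4 j [-0.18  0.02  1.88  0.43  1.38  0.42]
[0.13019918 0.07490065 0.0260613 ] [0.00153865 0.00116851 0.00299687] [-0.67365128 -0.20049418 -1.55999228]
trans cm [-0.02 -0.01  0.21] rot [0.002 0.001 0.003]
```

Emit:
send_rows(steps=[{"translation": [0, 0, 0.1], "delta_rot": [0, 0, 0], "jaw": 4.5}, {"translation": [0, 0, 0.2], "delta_rot": [0, 0, 0], "jaw": 4.5}, {"translation": [0, 0, 0.25], "delta_rot": [0, 0, 0], "jaw": 4.5}, {"translation": [0, 0, 0.2], "delta_rot": [0, 0, 0], "jaw": 8.5}, {"translation": [0, 0, 0.2], "delta_rot": [0, 0, 0], "jaw": 8.5}, {"translation": [0, 0, -3], "delta_rot": [0, 0, 0], "jaw": 8.5}, {"translation": [0, 0, -7], "delta_rot": [0, 0, 0], "jaw": 8.5}, {"translation": [0, 0, -11], "delta_rot": [0, 0, 0], "jaw": 8.5}])

```text
time: 9.2
tool_pos: [0.5552, 0.0397, 0.2379]
tool_rot: [-0.202, 0.887, 0.408, 0.075]
contact_force: [0.5, 0.0, -0.4]
gripper_width: 0.995
grasp_force: 0.0
```

```bash
cat > look.py <<'E'
from bedf import *
import sys
s,p,R=show();print("tool bed",inb(p).round(4))
def carton(f,dbg=None):
    P=pts(f);Q=(P-O)@B
    hsv=cv2.cvtColor(f["pixels"],cv2.COLOR_BGR2HSV)
    m=((abs(Q[...,2]-.036)<.006)&(Q[...,0]>-.01)&(Q[...,0]<.25)&(Q[...,1]>-.02)&(Q[...,1]<.15))
    br=m&(hsv[...,0]<25)&(hsv[...,1]>70)
    m8=cv2.morphologyEx(br.astype(np.uint8),cv2.MORPH_CLOSE,np.ones((9,9)))
    c=max(cv2.findContours(m8,cv2.RETR_EXTERNAL,cv2.CHAIN_APPROX_NONE)[0],key=cv2.contourArea)[:,0,:]
    Rc,t=cam(f);C=-Rc.T@t;d=np.c_[(c[:,0]-f["cx"])/f["fx"],(c[:,1]-f["cy"])/f["fy"],np.ones(len(c))]@Rc
    o=O+.036*n;W=C+d*(((o-C)@n)/(d@n))[:,None];U=((W-O)@B)[:,:2]*1000
    r=cv2.minAreaRect(U.astype(np.float32));print("rect",np.round(r[0],1),np.round(r[1],1),round(r[2],1),"ext",U.min(0).round(1),U.max(0).round(1),"z",np.median(Q[...,2][br]).round(4),br.sum())
    return r
for nm in sys.argv[1:]:
    f=grab_frame(nm)
    try: print(nm);carton(f)
    except Exception as e: print(e)
    cv2.imwrite(f"pics/last_{nm}.png",f["pixels"])
E
python3 look.py scene top wrist
```

```text
t 9.2 p [0.5552 0.0397 0.2379] F [ 0.55  0.01 -0.45] w 0.995 gf 0.0 j [-0.26 -0.06  1.78  0.41  1.57  0.42]
tool bed [0.1302 0.0756 0.1368]
scene
rect [93.1 41.5] [ 55.3 125. ] 89.9 ext [30.6 13.8] [155.5  69.1] z 0.0363 618
top
rect [134.2  36.3] [23.7 57.3] 0.7 ext [122.1   7.6] [146.   64.8] z 0.0361 83
wrist
rect [78.6 27. ] [121.3  56.4] 0.3 ext [17.9 -1.5] [139.3  55.2] z 0.0358 6736
```

```bash
python3 look.py wrist; python3 - <<'E'
from bedf import *
go(tb(.165,.028,.12),R2);go(tb(.165,.028,.022),R2)
E
```

```text
t 9.35 p [0.5576 0.0388 0.2408] F [-0.18  0.35  0.04] w 0.992 gf 0.0 j [-0.26 -0.06  1.78  0.41  1.57  0.42]
tool bed [0.1321 0.0742 0.14  ]
wrist
rect [76.5 26.8] [121.3  56.8] 0.1 ext [15.8 -1.6] [137.2  55.3] z 0.0358 7149
trans cm [3.4  4.68 1.74] rot [0.004 0.    0.004]
trans cm [ 3.4   4.65 11.54] rot [0.004 0.    0.004]
```

Emit:
send_rows(steps=[{"translation": [1.5, 2, 0.5], "delta_rot": [0, 0, 0], "jaw": 4}, {"translation": [3, 4, 1], "delta_rot": [0, 0, 0], "jaw": 0}, {"translation": [3.4, 4.7, 2], "delta_rot": [0, 0, 0], "jaw": 0}, {"translation": [3.4, 4.7, 4], "delta_rot": [0, 0, 0], "jaw": 0}, {"translation": [3.4, 4.7, 7], "delta_rot": [0, 0, 0], "jaw": 0}, {"translation": [3.4, 4.7, 9.5], "delta_rot": [0, 0, 0], "jaw": 0}, {"translation": [3.4, 4.7, 10.5], "delta_rot": [0, 0, 0], "jaw": 0}, {"translation": [3.4, 4.7, 10.5], "delta_rot": [0, 0, 0], "jaw": 0}])

```text
time: 10.2
tool_pos: [0.6077, 0.0811, 0.1345]
tool_rot: [-0.204, 0.887, 0.408, 0.073]
contact_force: [-0.0, 0.0, -0.2]
gripper_width: -0.002
grasp_force: 0.0
```

```bash
python3 look.py wrist top; python3 - <<'E'
from bedf import *
go(tb(.155,.028,.022),R2)
E
```

```text
t 10.2 p [0.6077 0.0811 0.1345] F [-0.01  0.   -0.16] w -0.002 gf 0.0 j [-0.17  0.15  1.74  0.43  1.38  0.43]
tool bed [0.1624 0.0296 0.0273]
wrist
rect [132.4  30.8] [13.8  6. ] 0.3 ext [125.4  27.8] [139.3  33.8] z 0.0357 296
top
rect [100.4  -0.6] [15.4  7.4] 30.5 ext [91.9 -1.6] [108.5   6. ] z 0.0351 10
trans cm [-0.93  0.02  0.89] rot [0.001 0.001 0.003]
```

Emit:
send_rows(steps=[{"translation": [0, 0, 0.4], "delta_rot": [0, 0, 0.002], "jaw": 0}, {"translation": [-0.4, 0, 0.6], "delta_rot": [0, 0, 0.002], "jaw": 0}, {"translation": [-0.8, 0, 0.6], "delta_rot": [0, 0, 0.002], "jaw": 0}, {"translation": [-1.1, 0, 0.6], "delta_rot": [0, 0, 0.002], "jaw": 0}, {"translation": [-1.4, 0, 0.6], "delta_rot": [0, 0, 0.002], "jaw": 0}, {"translation": [-1.7, 0, 0.6], "delta_rot": [0, 0, 0.002], "jaw": 0}, {"translation": [-2, 0, 0.6], "delta_rot": [0, 0, 0.002], "jaw": 0}, {"translation": [-2.2, 0, 0.6], "delta_rot": [0, 0, 0.002], "jaw": 0}])

```text
time: 11.1
tool_pos: [0.5953, 0.0672, 0.1256]
tool_rot: [-0.202, 0.888, 0.407, 0.075]
contact_force: [0.9, 0.1, 0.7]
gripper_width: 0.001
grasp_force: 0.3
```

```bash
cat > feel.py <<'E'
from bedf import *
import sys
for i in range(int(sys.argv[1]) if len(sys.argv)>1 else 1):
    if i: grab_frame("wrist")
    s,p,R=cur();print(round(s["time"],2),"bed",(inb(p)*1000).round(1),"F bed",(B.T@s["contact_force"]).round(2),"M",s["ft_torque"].round(2),"rotz",(R.inv()*R2).as_rotvec().round(4))
E
python3 feel.py 4; python3 look.py scene
```

```text
11.1 bed [142.   28.1  24.7] F bed [ 0.87 -0.45  0.58] M [-0.18 -0.1  -0.03] rotz [0.0011 0.0013 0.0008]
11.15 bed [141.7  28.1  24.6] F bed [ 0.12  0.67 -0.85] M [-0.23 -0.07  0.04] rotz [0.0009 0.0017 0.0006]
11.2 bed [141.8  28.1  24.5] F bed [-1.23  0.17  0.22] M [-0.16  0.05 -0.  ] rotz [0.0008 0.0017 0.0005]
11.25 bed [141.9  28.2  24.5] F bed [ 0.17 -0.06 -0.62] M [-0.2  -0.05  0.02] rotz [0.0007 0.0017 0.0007]
t 11.25 p [0.5952 0.0673 0.1254] F [ 0.13  0.34 -0.53] w -0.001 gf 0.0 j [-0.2   0.14  1.78  0.43  1.37  0.4 ]
tool bed [0.1419 0.0282 0.0245]
scene
rect [37.1  3.6] [ 9.6 50.1] 84.8 ext [12.2 -1.4] [61.8 10.6] z 0.0365 54
```

Emit:
send_rows(steps=[{"translation": [-0.1, 0, 0], "delta_rot": [0, 0, 0], "jaw": 0}, {"translation": [-0.2, 0, 0], "delta_rot": [0, 0, 0], "jaw": 0}, {"translation": [-0.3, 0, 0], "delta_rot": [0, 0, 0], "jaw": 0}, {"translation": [-0.4, 0, 0], "delta_rot": [0, 0, 0], "jaw": 0}, {"translation": [-0.5, 0, 0], "delta_rot": [0, 0, 0], "jaw": 0}, {"translation": [-0.6, 0, 0], "delta_rot": [0, 0, 0], "jaw": 0}, {"translation": [-0.7, 0, 0], "delta_rot": [0, 0, 0], "jaw": 0}, {"translation": [-0.7, 0, 0], "delta_rot": [0, 0, 0], "jaw": 0}])

```text
time: 12.1
tool_pos: [0.5906, 0.0624, 0.1233]
tool_rot: [-0.202, 0.888, 0.407, 0.075]
contact_force: [-0.7, 0.1, 0.7]
gripper_width: -0.001
grasp_force: 0.0
```

```bash
python3 feel.py 3;python3 look.py top wrist scene
```

```text
12.1 bed [134.9  28.1  24.5] F bed [-0.19  0.85  0.57] M [-0.19 -0.   -0.03] rotz [0.0008 0.0018 0.0007]
12.15 bed [134.9  28.2  24.5] F bed [-0.04  0.47  0.25] M [-0.27 -0.02 -0.03] rotz [0.0007 0.0019 0.0007]
12.2 bed [134.9  28.2  24.5] F bed [ 0.49 -0.25 -0.38] M [-0.18  0.04  0.04] rotz [0.0007 0.0019 0.0007]
t 12.2 p [0.5906 0.0625 0.1233] F [ 0.5   0.35 -0.27] w -0.002 gf 0.0 j [-0.21  0.13  1.79  0.43  1.37  0.39]
tool bed [0.1349 0.0282 0.0245]
top
rect [68.4  3.1] [ 7.6 18.9] 88.7 ext [58.9 -0.9] [77.8  6.7] z 0.0348 11
wrist
rect [141.2  41. ] [4.5 6.6] 19.1 ext [138.   37.5] [143.6  43.4] z 0.0355 52
scene
rect [29.6  3.4] [11.5 45.5] 85.2 ext [ 6.9 -1.3] [52.1 11.1] z 0.0363 52
```

Emit:
send_rows(steps=[{"translation": [-0.05, 0, 0], "delta_rot": [0, 0, 0], "jaw": 0}, {"translation": [-0.1, 0, 0], "delta_rot": [0, 0, 0], "jaw": 0}, {"translation": [-0.12, 0, 0], "delta_rot": [0, 0, 0], "jaw": 0}, {"translation": [-0.14, 0, 0], "delta_rot": [0, 0, 0], "jaw": 0}, {"translation": [-0.16, 0, 0], "delta_rot": [0, 0, 0], "jaw": 0}, {"translation": [-0.18, 0, 0], "delta_rot": [0, 0, 0], "jaw": 0}, {"translation": [-0.2, 0, 0], "delta_rot": [0, 0, 0], "jaw": 0}, {"translation": [-0.2, 0, 0], "delta_rot": [0, 0, 0], "jaw": 0}])

```text
time: 13.15
tool_pos: [0.5894, 0.0611, 0.1227]
tool_rot: [-0.202, 0.888, 0.407, 0.075]
contact_force: [-0.4, -0.1, -0.1]
gripper_width: -0.001
grasp_force: 0.1
```

```bash
python3 feel.py 4;python3 look.py scene|tail -1
```

```text
13.15 bed [133.   28.2  24.5] F bed [-0.37  0.26 -0.09] M [-0.21 -0.03  0.03] rotz [0.0007 0.0017 0.0008]
13.2 bed [133.   28.1  24.6] F bed [ 0.31  0.43 -0.07] M [-0.17 -0.01 -0.02] rotz [0.0008 0.0017 0.0008]
13.25 bed [133.   28.2  24.5] F bed [ 0.24 -0.12 -0.33] M [-0.19 -0.06 -0.02] rotz [0.0008 0.0017 0.0008]
13.3 bed [133.   28.1  24.6] F bed [ 0.63 -0.29  0.22] M [-0.18 -0.01 -0.05] rotz [0.0008 0.0017 0.0008]
rect [28.4  3.5] [11.5 48. ] 85.2 ext [ 4.4 -1.3] [52.1 11.1] z 0.0358 55
```

Emit:
send_rows(steps=[{"translation": [-0.02, 0, 0], "delta_rot": [0, 0, 0], "jaw": 0}, {"translation": [-0.04, 0, 0], "delta_rot": [0, 0, 0], "jaw": 0}, {"translation": [-0.06, 0, 0], "delta_rot": [0, 0, 0], "jaw": 0}, {"translation": [-0.08, 0, 0], "delta_rot": [0, 0, 0], "jaw": 0}, {"translation": [-0.1, 0, 0], "delta_rot": [0, 0, 0], "jaw": 0}, {"translation": [-0.12, 0, 0], "delta_rot": [0, 0, 0], "jaw": 0}, {"translation": [-0.14, 0, 0], "delta_rot": [0, 0, 0], "jaw": 0}, {"translation": [-0.14, 0, 0], "delta_rot": [0, 0, 0], "jaw": 0}])

```text
time: 14.15
tool_pos: [0.5885, 0.0602, 0.1224]
tool_rot: [-0.202, 0.888, 0.407, 0.075]
contact_force: [-0.6, -0.0, -0.1]
gripper_width: 0.002
grasp_force: 0.2
```

```bash
python3 feel.py 4;python3 look.py scene|tail -1
```

```text
14.15 bed [131.6  28.1  24.6] F bed [-0.43  0.38 -0.08] M [-0.16 -0.04 -0.01] rotz [0.0008 0.0016 0.0008]
14.2 bed [131.6  28.2  24.5] F bed [ 0.41 -0.79 -0.5 ] M [-0.14 -0.03 -0.03] rotz [0.0007 0.0017 0.0007]
14.25 bed [131.7  28.2  24.6] F bed [0.54 0.74 0.28] M [-0.19 -0.03  0.01] rotz [0.0008 0.0017 0.0008]
14.3 bed [131.6  28.1  24.6] F bed [-0.23 -0.4  -0.13] M [-0.16  0.03  0.03] rotz [0.0008 0.0017 0.0008]
rect [25.6  2.6] [11.5 48. ] 81.5 ext [ 1.9 -1.3] [49.8 11.1] z 0.0366 54
```

Emit:
send_rows(steps=[{"translation": [-0.02, 0, 0], "delta_rot": [0, 0, 0], "jaw": 0}, {"translation": [-0.04, 0, 0], "delta_rot": [0, 0, 0], "jaw": 0}, {"translation": [-0.06, 0, 0], "delta_rot": [0, 0, 0], "jaw": 0}, {"translation": [-0.08, 0, 0], "delta_rot": [0, 0, 0], "jaw": 0}, {"translation": [-0.1, 0, 0], "delta_rot": [0, 0, 0], "jaw": 0}, {"translation": [-0.12, 0, 0], "delta_rot": [0, 0, 0], "jaw": 0}, {"translation": [-0.12, 0, 0], "delta_rot": [0, 0, 0], "jaw": 0}, {"translation": [-0.12, 0, 0], "delta_rot": [0, 0, 0], "jaw": 0}])

```text
time: 15.15
tool_pos: [0.5883, 0.0598, 0.1226]
tool_rot: [-0.202, 0.887, 0.407, 0.076]
contact_force: [2.4, 5.1, 0.7]
gripper_width: -0.002
grasp_force: 2.6
```

```bash
python3 feel.py 4;python3 look.py scene|tail -1
```

```text
15.15 bed [131.4  28.1  24.9] F bed [ 5.27  1.39 -1.47] M [ 0.45 -0.46 -0.26] rotz [ 0.0013 -0.0002  0.0012]
15.2 bed [131.4  28.1  24.9] F bed [ 4.96  0.07 -0.63] M [ 0.53 -0.53 -0.23] rotz [ 0.0013 -0.0002  0.0012]
15.25 bed [131.4  28.1  24.9] F bed [ 5.45  0.69 -0.02] M [ 0.49 -0.48 -0.22] rotz [ 0.0012 -0.0002  0.0013]
15.3 bed [131.4  28.1  24.9] F bed [ 6.    0.92 -0.56] M [ 0.52 -0.46 -0.25] rotz [ 0.0012 -0.0002  0.0012]
rect [24.5  2.7] [11.5 45.8] 81.5 ext [ 1.9 -0.9] [47.2 11.1] z 0.0369 51
```

Emit:
send_rows(steps=[{"translation": [-0.02, 0, 0], "delta_rot": [0, 0, 0], "jaw": 0}, {"translation": [-0.04, 0, 0], "delta_rot": [0, 0, 0], "jaw": 0}, {"translation": [-0.05, 0, 0], "delta_rot": [0, 0, 0], "jaw": 0}, {"translation": [-0.05, 0, 0], "delta_rot": [0, 0, 0], "jaw": 0}, {"translation": [-0.05, 0, 0], "delta_rot": [0, 0, 0], "jaw": 0}, {"translation": [-0.05, 0, 0], "delta_rot": [0, 0, 0], "jaw": 0}, {"translation": [-0.05, 0, 0], "delta_rot": [0, 0, 0], "jaw": 0}, {"translation": [-0.05, 0, 0], "delta_rot": [0, 0, 0], "jaw": 0}])

```text
time: 16.15
tool_pos: [0.5883, 0.0597, 0.1228]
tool_rot: [-0.202, 0.887, 0.407, 0.077]
contact_force: [3.7, 5.2, 0.9]
gripper_width: -0.003
grasp_force: 3.2
```

```bash
python3 feel.py 3
```

```text
16.15 bed [131.3  28.1  25.1] F bed [ 6.32  0.56 -1.3 ] M [ 0.66 -0.61 -0.32] rotz [ 0.0015 -0.0011  0.0015]
16.2 bed [131.4  28.1  25.1] F bed [ 6.35  0.58 -0.51] M [ 0.63 -0.59 -0.31] rotz [ 0.0015 -0.0012  0.0015]
16.25 bed [131.4  28.1  25.1] F bed [ 5.72 -0.09 -0.43] M [ 0.63 -0.57 -0.32] rotz [ 0.0015 -0.0012  0.0014]
```

Emit:
send_rows(steps=[{"translation": [1, 0, 0], "delta_rot": [0, 0, 0], "jaw": 0}, {"translation": [2.2, -0.5, 0], "delta_rot": [0, 0, 0], "jaw": 0}, {"translation": [2.5, -3, 0], "delta_rot": [0, 0, 0], "jaw": 0}, {"translation": [2, -5.8, 0], "delta_rot": [0, 0, 0], "jaw": 0}, {"translation": [0, -6.2, 0], "delta_rot": [0, 0, 0], "jaw": 0}, {"translation": [-2, -6.2, 0], "delta_rot": [0, 0, 0], "jaw": 0}, {"translation": [-3.5, -6.2, 0], "delta_rot": [0, 0, 0], "jaw": 0}, {"translation": [-3.5, -6.2, 0], "delta_rot": [0, 0, 0], "jaw": 0}])

```text
time: 17.05
tool_pos: [0.5165, 0.0706, 0.129]
tool_rot: [-0.202, 0.888, 0.406, 0.074]
contact_force: [0.8, -0.6, -0.3]
gripper_width: 0.003
grasp_force: 0.0
```

```bash
python3 feel.py 5;python3 look.py scene wrist top
```

```text
17.05 bed [93.6 90.4 24. ] F bed [ 0.02 -1.05 -0.02] M [-0.21 -0.02  0.02] rotz [-0.0002  0.0026 -0.0011]
17.1 bed [94.6 90.1 24.4] F bed [-0.45 -0.35 -0.2 ] M [-0.24 -0.01  0.01] rotz [ 0.0005  0.0015 -0.0005]
17.15 bed [95.2 89.9 24.8] F bed [0.62 0.49 0.39] M [-0.19 -0.04 -0.03] rotz [0.0011 0.0012 0.0003]
17.2 bed [95.5 89.8 24.9] F bed [-0.12 -0.15 -0.16] M [-0.25 -0.03 -0.01] rotz [0.0013 0.0011 0.0008]
17.25 bed [95.6 89.8 24.9] F bed [-0.08  0.3  -0.04] M [-0.25 -0.03  0.02] rotz [0.0013 0.0012 0.0011]
t 17.25 p [0.5184 0.0713 0.1303] F [-0.28  0.14  0.03] w 0.001 gf 0.0 j [-0.22 -0.05  1.96  0.42  1.38  0.38]
tool bed [0.0956 0.0898 0.0249]
scene
rect [64.2 26.5] [ 55.5 125.9] 89.6 ext [ 1.4 -1.4] [127.3  54.6] z 0.0363 504
wrist
rect [92.4 27.4] [61.7 58.3] 0.1 ext [61.5 -1.8] [123.2  56.6] z 0.0359 10246
top
rect [11.8 44.4] [43.5 23.3] 42.7 ext [ 1.1 21.1] [31.1 56.2] z 0.0356 74
```

Emit:
send_rows(steps=[{"translation": [0, 0.3, 0], "delta_rot": [0, 0, 0], "jaw": 0}, {"translation": [0, 0.6, 0], "delta_rot": [0, 0, 0], "jaw": 0}, {"translation": [0, 0.9, 0], "delta_rot": [0, 0, 0], "jaw": 0}, {"translation": [0, 1.2, 0], "delta_rot": [0, 0, 0], "jaw": 0}, {"translation": [0, 1.4, 0], "delta_rot": [0, 0, 0], "jaw": 0}, {"translation": [0, 1.6, 0], "delta_rot": [0, 0, 0], "jaw": 0}, {"translation": [0, 1.65, 0], "delta_rot": [0, 0, 0], "jaw": 0}, {"translation": [0, 1.7, 0], "delta_rot": [0, 0, 0], "jaw": 0}])

```text
time: 18.2
tool_pos: [0.5305, 0.0611, 0.1248]
tool_rot: [-0.202, 0.888, 0.407, 0.075]
contact_force: [0.5, 0.2, -0.0]
gripper_width: 0.0
grasp_force: 0.0
```

```bash
python3 feel.py 4
```

```text
18.2 bed [94.9 73.1 24.6] F bed [ 0.46 -0.2  -0.11] M [-0.21 -0.01  0.01] rotz [0.0007 0.0016 0.0008]
18.25 bed [94.9 73.1 24.5] F bed [-0.27  0.44  0.6 ] M [-0.22  0.04  0.01] rotz [0.0007 0.0016 0.0007]
18.3 bed [94.9 73.1 24.6] F bed [ 0.44 -0.48  0.32] M [-0.24  0.   -0.01] rotz [0.0007 0.0017 0.0008]
18.35 bed [94.9 73.2 24.6] F bed [ 0.28  0.03 -0.38] M [-0.17 -0.02  0.02] rotz [0.0007 0.0016 0.0008]
```

Emit:
send_rows(steps=[{"translation": [0, 0.03, 0], "delta_rot": [0, 0, 0], "jaw": 0}, {"translation": [0, 0.06, 0], "delta_rot": [0, 0, 0], "jaw": 0}, {"translation": [0, 0.09, 0], "delta_rot": [0, 0, 0], "jaw": 0}, {"translation": [0, 0.12, 0], "delta_rot": [0, 0, 0], "jaw": 0}, {"translation": [0, 0.15, 0], "delta_rot": [0, 0, 0], "jaw": 0}, {"translation": [0, 0.17, 0], "delta_rot": [0, 0, 0], "jaw": 0}, {"translation": [0, 0.2, 0], "delta_rot": [0, 0, 0], "jaw": 0}, {"translation": [0, 0.2, 0], "delta_rot": [0, 0, 0], "jaw": 0}])

```text
time: 19.15
tool_pos: [0.532, 0.06, 0.1242]
tool_rot: [-0.202, 0.888, 0.407, 0.075]
contact_force: [0.3, 0.1, 0.8]
gripper_width: 0.001
grasp_force: 0.0
```

```bash
python3 feel.py 4
```

```text
19.15 bed [94.9 71.1 24.6] F bed [0.57 0.07 0.67] M [-0.24  0.   -0.02] rotz [0.0008 0.0016 0.0007]
19.2 bed [94.9 71.1 24.6] F bed [-0.46 -0.15 -0.16] M [-0.17 -0.05  0.04] rotz [0.0007 0.0016 0.0008]
19.25 bed [94.9 71.1 24.5] F bed [-0.12  0.47  0.1 ] M [-0.17 -0.03 -0.  ] rotz [0.0008 0.0017 0.0008]
19.3 bed [94.9 71.1 24.6] F bed [-0.62  0.64  0.64] M [-0.17 -0.02  0.03] rotz [0.0008 0.0016 0.0008]
```

Emit:
send_rows(steps=[{"translation": [0, 0.03, 0], "delta_rot": [0, 0, 0], "jaw": 0}, {"translation": [0, 0.06, 0], "delta_rot": [0, 0, 0], "jaw": 0}, {"translation": [0, 0.09, 0], "delta_rot": [0, 0, 0], "jaw": 0}, {"translation": [0, 0.12, 0], "delta_rot": [0, 0, 0], "jaw": 0}, {"translation": [0, 0.15, 0], "delta_rot": [0, 0, 0], "jaw": 0}, {"translation": [0, 0.17, 0], "delta_rot": [0, 0, 0], "jaw": 0}, {"translation": [0, 0.2, 0], "delta_rot": [0, 0, 0], "jaw": 0}, {"translation": [0, 0.2, 0], "delta_rot": [0, 0, 0], "jaw": 0}])

```text
time: 20.1
tool_pos: [0.5335, 0.0588, 0.1236]
tool_rot: [-0.202, 0.888, 0.407, 0.075]
contact_force: [-0.2, 0.3, -0.0]
gripper_width: -0.006
grasp_force: 0.0
```

```bash
python3 feel.py 4
```

```text
20.1 bed [94.9 69.1 24.6] F bed [ 0.02  0.32 -0.15] M [-0.2   0.   -0.02] rotz [0.0008 0.0017 0.0008]
20.15 bed [95.  69.1 24.6] F bed [-0.28  0.66  0.15] M [-0.24 -0.03  0.04] rotz [0.0008 0.0016 0.0008]
20.2 bed [95.  69.1 24.6] F bed [-0.18 -0.78  0.57] M [-0.23  0.02  0.03] rotz [0.0008 0.0016 0.0009]
20.25 bed [94.9 69.1 24.6] F bed [-0.74 -0.12 -0.06] M [-0.27  0.03 -0.02] rotz [0.0008 0.0016 0.0008]
```

Emit:
send_rows(steps=[{"translation": [0, 0.03, 0], "delta_rot": [0, 0, 0], "jaw": 0}, {"translation": [0, 0.06, 0], "delta_rot": [0, 0, 0], "jaw": 0}, {"translation": [0, 0.09, 0], "delta_rot": [0, 0, 0], "jaw": 0}, {"translation": [0, 0.12, 0], "delta_rot": [0, 0, 0], "jaw": 0}, {"translation": [0, 0.15, 0], "delta_rot": [0, 0, 0], "jaw": 0}, {"translation": [0, 0.17, 0], "delta_rot": [0, 0, 0], "jaw": 0}, {"translation": [0, 0.2, 0], "delta_rot": [0, 0, 0], "jaw": 0}, {"translation": [0, 0.2, 0], "delta_rot": [0, 0, 0], "jaw": 0}])

```text
time: 21.05
tool_pos: [0.535, 0.0577, 0.123]
tool_rot: [-0.202, 0.888, 0.407, 0.075]
contact_force: [-0.6, -0.8, -0.3]
gripper_width: 0.005
grasp_force: 0.0
```

```bash
python3 feel.py 4; python3 look.py scene wrist
```

```text
21.05 bed [95.  67.1 24.6] F bed [-1.1  -0.11  0.07] M [-0.21  0.08 -0.  ] rotz [0.0007 0.0016 0.0008]
21.1 bed [94.9 67.1 24.6] F bed [-0.7   0.96 -0.4 ] M [-0.16 -0.02 -0.01] rotz [0.0007 0.0016 0.0008]
21.15 bed [94.9 67.1 24.6] F bed [-0.04 -0.92  0.37] M [-0.2  -0.04 -0.  ] rotz [0.0008 0.0016 0.0008]
21.2 bed [94.9 67.1 24.6] F bed [-1.24 -0.05 -0.36] M [-0.17 -0.03 -0.03] rotz [0.0008 0.0016 0.0009]
t 21.2 p [0.535  0.0577 0.123 ] F [-0.79 -0.74 -0.71] w -0.001 gf 0.0 j [-0.24  0.    1.92  0.42  1.38  0.36]
tool bed [0.0949 0.0671 0.0246]
scene
rect [64.6 27.2] [ 56.3 125.7] 89.9 ext [ 1.7 -1.1] [127.5  55.3] z 0.0364 375
wrist
rect [98.5 28.3] [49. 60.] 0.0 ext [74.1 -1.8] [123.   58.3] z 0.0358 8594
```

Emit:
send_rows(steps=[{"translation": [0, 0.03, 0], "delta_rot": [0, 0, 0], "jaw": 0}, {"translation": [0, 0.06, 0], "delta_rot": [0, 0, 0], "jaw": 0}, {"translation": [0, 0.09, 0], "delta_rot": [0, 0, 0], "jaw": 0}, {"translation": [0, 0.12, 0], "delta_rot": [0, 0, 0], "jaw": 0}, {"translation": [0, 0.15, 0], "delta_rot": [0, 0, 0], "jaw": 0}, {"translation": [0, 0.17, 0], "delta_rot": [0, 0, 0], "jaw": 0}, {"translation": [0, 0.2, 0], "delta_rot": [0, 0, 0], "jaw": 0}, {"translation": [0, 0.2, 0], "delta_rot": [0, 0, 0], "jaw": 0}])

```text
time: 22.1
tool_pos: [0.5351, 0.0575, 0.123]
tool_rot: [-0.204, 0.887, 0.408, 0.074]
contact_force: [-8.4, 3.4, 7.1]
gripper_width: 0.001
grasp_force: 5.2
```

```bash
python3 feel.py 4
```

```text
22.1 bed [94.9 66.9 24.6] F bed [-1.1  10.43  4.72] M [0.62 1.09 0.52] rotz [-0.0043  0.0023  0.0012]
22.15 bed [94.9 66.9 24.6] F bed [-0.88  8.99  4.54] M [0.66 1.08 0.46] rotz [-0.0043  0.0023  0.0013]
22.2 bed [94.9 66.9 24.6] F bed [-2.04  9.45  5.22] M [0.65 1.1  0.47] rotz [-0.0042  0.0024  0.0013]
22.25 bed [94.9 66.9 24.6] F bed [-1.33 10.17  4.64] M [0.59 1.11 0.48] rotz [-0.0042  0.0023  0.0012]
```

Emit:
send_rows(steps=[{"translation": [0, -1, 0], "delta_rot": [0, 0, 0], "jaw": 0}, {"translation": [0, -2.5, 0], "delta_rot": [0, 0, 0], "jaw": 0}, {"translation": [0, -3.5, -3], "delta_rot": [0, 0, 0], "jaw": 0}, {"translation": [0, -4, -7], "delta_rot": [0, 0, 0], "jaw": 0}, {"translation": [0, -4, -11], "delta_rot": [0, 0, 0], "jaw": 0}, {"translation": [0, -4, -15], "delta_rot": [0, 0, 0], "jaw": 0}, {"translation": [0, -4, -19], "delta_rot": [0, 0, 0], "jaw": 0}, {"translation": [0, -4, -21], "delta_rot": [0, 0, 0], "jaw": 0}])

```text
time: 23.05
tool_pos: [0.5141, -0.0096, 0.3289]
tool_rot: [-0.199, 0.888, 0.407, 0.078]
contact_force: [-0.1, -0.5, 0.8]
gripper_width: 0.001
grasp_force: 0.0
```

```bash
python3 look.py scene wrist; python3 feel.py 3; python3 - <<'E'
from bedf import *
go(tb(.028,.027,.225),R2)
f=grab_frame("wrist");P=pts(f);Q=(P-O)@B
k=(abs(Q[...,2]-.184)<.008)&(abs(Q[...,0]-.028)<.05)&(abs(Q[...,1]-.027)<.05);k&=f["pixels"].max(2)<60
if k.sum()>20: print("knob",k.sum(),Q[k].mean(0),Q[k].min(0),Q[k].max(0))
E
```

```text
t 23.05 p [ 0.5141 -0.0096  0.3289] F [-0.09 -0.48  0.76] w 0.001 gf 0.0 j [-0.37 -0.19  1.75  0.4   1.76  0.39]
tool bed [0.0963 0.1048 0.2389]
scene
rect [64.1 26.5] [ 55.5 125.7] 89.6 ext [ 1.4 -1.4] [127.1  54.6] z 0.0365 558
wrist
rect [61.4 27.1] [119.8  57.1] 0.0 ext [ 1.5 -1.5] [121.3  55.7] z 0.0359 3847
23.15 bed [ 96.5 104.5 238.5] F bed [ 0.6   0.59 -0.23] M [-0.2  -0.02 -0.06] rotz [ 0.0088 -0.0011  0.002 ]
23.2 bed [ 95.6 104.9 235.8] F bed [-0.09  0.55  0.05] M [-0.23 -0.03  0.02] rotz [0.0047 0.0004 0.001 ]
23.25 bed [ 95.  105.2 233.9] F bed [-1.27 -0.09 -0.3 ] M [-0.2  -0.01  0.04] rotz [0.0014 0.0016 0.0003]
trans cm [-6.7   7.82  0.91] rot [0.001 0.002 0.   ]
knob 533 [0.04115117 0.02183822 0.18073786] [0.02755479 0.00813643 0.17600735] [0.04673187 0.03571451 0.18525253]
```

View pics/last_wrist.png

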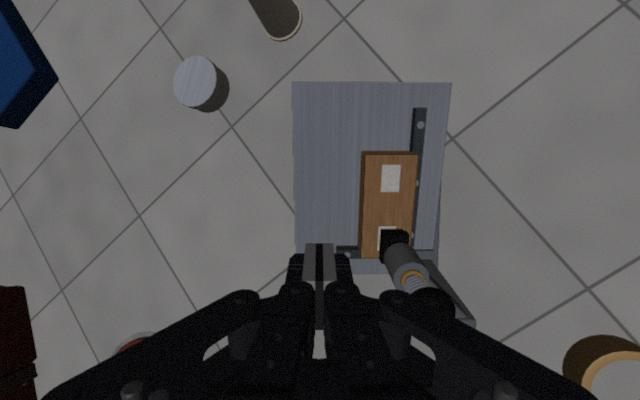

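The wrist view shows the carton at (388,205), flush against both rails, under the stamp at (410,275), with the bystanders untouched. Next I position above the knob.

Emit:
send_rows(steps=[{"translation": [-1.5, 1.5, 0], "delta_rot": [0, 0, 0], "jaw": 0}, {"translation": [-3, 3.5, 0], "delta_rot": [0, 0, 0], "jaw": 0}, {"translation": [-4.5, 5.5, 0], "delta_rot": [0, 0, 0], "jaw": 0}, {"translation": [-6, 7.2, 0], "delta_rot": [0, 0, 0], "jaw": 0}, {"translation": [-6.7, 7.9, 0.4], "delta_rot": [0, 0, 0], "jaw": 0}, {"translation": [-6.7, 7.9, 0.9], "delta_rot": [0, 0, 0], "jaw": 0}, {"translation": [-6.7, 7.9, 1.4], "delta_rot": [0, 0, 0], "jaw": 0}, {"translation": [-6.7, 7.9, 1.8], "delta_rot": [0, 0, 0], "jaw": 0}])

```text
time: 24.1
tool_pos: [0.5276, -0.0922, 0.2646]
tool_rot: [-0.202, 0.887, 0.408, 0.075]
contact_force: [-0.4, 0.1, 0.4]
gripper_width: 0.001
grasp_force: 0.0
```

```bash
python3 feel.py 4; python3 look.py scene wrist; python3 -c "
import cv2
a=cv2.imread('pics/last_scene.png')[150:270,250:370];cv2.imwrite('pics/knob.png',cv2.resize(a,None,fx=4,fy=4))"
```

```text
24.1 bed [ 28.9  27.  215.8] F bed [-0.04  0.45  0.34] M [-0.23 -0.03  0.02] rotz [0.0001 0.0017 0.0018]
24.15 bed [ 28.8  27.1 215.4] F bed [-1.21 -0.4  -0.39] M [-0.22 -0.03 -0.01] rotz [-0.0005  0.002   0.0018]
24.2 bed [ 28.8  27.  215.9] F bed [-0.22  0.27 -0.16] M [-0.19 -0.02 -0.02] rotz [-0.0001  0.002   0.0018]
24.25 bed [ 28.8  26.8 216.4] F bed [ 0.27  0.15 -0.43] M [-0.18 -0.03 -0.02] rotz [0.0006 0.0018 0.0019]
t 24.25 p [ 0.5277 -0.0926  0.2651] F [ 0.05  0.46 -0.26] w -0.0 gf 0.0 j [-0.49 -0.07  1.74  0.37  1.7   0.22]
tool bed [0.0288 0.0268 0.2164]
scene
rect [64.2 25.9] [ 55.9 126.3] 89.1 ext [ 1.4 -1.5] [127.7  54.6] z 0.0364 559
wrist
rect [60.5 26.3] [119.5  55.7] 0.0 ext [ 0.7 -1.6] [120.3  54.1] z 0.0359 4992
```

View pics/knob.png

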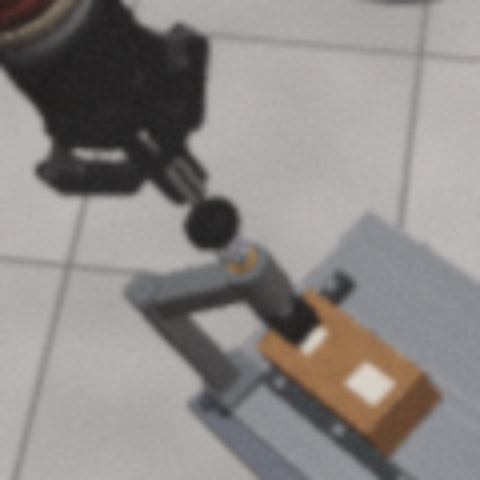

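The tool stands aligned over the knob at (212,222) in the crop. Pressing into the spring stage, short of the carton.

Emit:
send_rows(steps=[{"translation": [0, 0, 0.5], "delta_rot": [0, 0, 0], "jaw": 0}, {"translation": [0, 0, 1], "delta_rot": [0, 0, 0], "jaw": 0}, {"translation": [0, 0, 1.5], "delta_rot": [0, 0, 0], "jaw": 0}, {"translation": [0, 0, 1.8], "delta_rot": [0, 0, 0], "jaw": 0}, {"translation": [0, 0, 2.1], "delta_rot": [0, 0, 0], "jaw": 0}, {"translation": [0, 0, 2.4], "delta_rot": [0, 0, 0], "jaw": 0}, {"translation": [0, 0, 2.6], "delta_rot": [0, 0, 0], "jaw": 0}, {"translation": [0, 0, 2.7], "delta_rot": [0, 0, 0], "jaw": 0}])

```text
time: 25.15
tool_pos: [0.5269, -0.0821, 0.2405]
tool_rot: [-0.202, 0.888, 0.407, 0.075]
contact_force: [-3.0, -1.5, 2.8]
gripper_width: -0.006
grasp_force: 1.4
```

```bash
python3 feel.py 4
```

```text
25.15 bed [ 28.2  26.3 189.8] F bed [-2.13  2.19  3.05] M [-0.28  0.31  0.13] rotz [0.0008 0.0019 0.0008]
25.2 bed [ 28.2  26.3 189.6] F bed [-1.08  2.01  2.66] M [-0.19  0.3   0.17] rotz [0.0006 0.0018 0.0008]
25.25 bed [ 28.2  26.3 189.8] F bed [-1.69  1.67  2.96] M [-0.19  0.36  0.18] rotz [0.0007 0.0018 0.0008]
25.3 bed [ 28.2  26.2 189.9] F bed [-0.35  0.55  3.14] M [-0.21  0.31  0.1 ] rotz [0.0008 0.0017 0.0008]
```

Emit:
send_rows(steps=[{"translation": [0, 0, 0.1], "delta_rot": [0, 0, 0], "jaw": 0}, {"translation": [0, 0, 0.2], "delta_rot": [0, 0, 0], "jaw": 0}, {"translation": [0, 0, 0.3], "delta_rot": [0, 0, 0], "jaw": 0}, {"translation": [0, 0, 0.4], "delta_rot": [0, 0, 0], "jaw": 0}, {"translation": [0, 0, 0.5], "delta_rot": [0, 0, 0], "jaw": 0}, {"translation": [0, 0, 0.55], "delta_rot": [0, 0, 0], "jaw": 0}, {"translation": [0, 0, 0.6], "delta_rot": [0, 0, 0], "jaw": 0}, {"translation": [0, 0, 0.6], "delta_rot": [0, 0, 0], "jaw": 0}])

```text
time: 26.1
tool_pos: [0.5269, -0.0796, 0.2351]
tool_rot: [-0.202, 0.888, 0.407, 0.075]
contact_force: [-1.1, -1.4, 2.9]
gripper_width: -0.001
grasp_force: 1.7
```

```bash
python3 feel.py 4
```

```text
26.1 bed [ 28.3  26.1 183.7] F bed [-0.84  0.91  3.21] M [-0.23  0.2   0.07] rotz [0.001  0.0015 0.0008]
26.15 bed [ 28.3  26.1 183.8] F bed [-0.68  0.93  2.97] M [-0.18  0.21  0.12] rotz [0.001  0.0015 0.0009]
26.2 bed [ 28.3  26.1 183.8] F bed [-1.17  0.82  2.85] M [-0.17  0.18  0.03] rotz [0.001  0.0015 0.0009]
26.25 bed [ 28.3  26.1 183.8] F bed [-1.24  0.91  3.31] M [-0.17  0.15  0.07] rotz [0.001  0.0015 0.0009]
```

Emit:
send_rows(steps=[{"translation": [0, 0, 0.02], "delta_rot": [0, 0, 0], "jaw": 0}, {"translation": [0, 0, 0.04], "delta_rot": [0, 0, 0], "jaw": 0}, {"translation": [0, 0, 0.06], "delta_rot": [0, 0, 0], "jaw": 0}, {"translation": [0, 0, 0.08], "delta_rot": [0, 0, 0], "jaw": 0}, {"translation": [0, 0, 0.08], "delta_rot": [0, 0, 0], "jaw": 0}, {"translation": [0, 0, 0.08], "delta_rot": [0, 0, 0], "jaw": 0}, {"translation": [0, 0, 0.08], "delta_rot": [0, 0, 0], "jaw": 0}, {"translation": [0, 0, 0.08], "delta_rot": [0, 0, 0], "jaw": 0}])

```text
time: 27.05
tool_pos: [0.5268, -0.0794, 0.2347]
tool_rot: [-0.202, 0.888, 0.407, 0.075]
contact_force: [-2.6, -2.3, 5.8]
gripper_width: -0.0
grasp_force: 2.8
```

```bash
python3 feel.py 4
```

```text
27.05 bed [ 28.3  26.1 183.3] F bed [-1.58  2.28  6.15] M [-0.19  0.28  0.18] rotz [0.0012 0.0017 0.0009]
27.1 bed [ 28.3  26.1 183.3] F bed [-0.96  1.15  5.77] M [-0.23  0.34  0.18] rotz [0.0013 0.0016 0.0009]
27.15 bed [ 28.3  26.1 183.3] F bed [-1.02  1.02  6.06] M [-0.22  0.22  0.13] rotz [0.0012 0.0016 0.001 ]
27.2 bed [ 28.3  26.1 183.3] F bed [-1.4   1.48  5.49] M [-0.2   0.3   0.13] rotz [0.0013 0.0016 0.0009]
```

Emit:
send_rows(steps=[{"translation": [0, 0, 0.02], "delta_rot": [0, 0, 0], "jaw": 0}, {"translation": [0, 0, 0.04], "delta_rot": [0, 0, 0], "jaw": 0}, {"translation": [0, 0, 0.06], "delta_rot": [0, 0, 0], "jaw": 0}, {"translation": [0, 0, 0.08], "delta_rot": [0, 0, 0], "jaw": 0}, {"translation": [0, 0, 0.1], "delta_rot": [0, 0, 0], "jaw": 0}, {"translation": [0, 0, 0.1], "delta_rot": [0, 0, 0], "jaw": 0}, {"translation": [0, 0, 0.1], "delta_rot": [0, 0, 0], "jaw": 0}, {"translation": [0, 0, 0.1], "delta_rot": [0, 0, 0], "jaw": 0}])

```text
time: 28.0
tool_pos: [0.5269, -0.0793, 0.2345]
tool_rot: [-0.202, 0.888, 0.407, 0.075]
contact_force: [-2.9, -3.2, 7.1]
gripper_width: -0.004
grasp_force: 4.1
```

```bash
python3 feel.py 4
```

```text
28.0 bed [ 28.3  26.1 183.1] F bed [-2.    2.37  7.67] M [-0.16  0.5   0.26] rotz [0.0019 0.0019 0.0011]
28.05 bed [ 28.3  26.1 183.1] F bed [-2.38  3.21  8.36] M [-0.24  0.49  0.2 ] rotz [0.0019 0.0019 0.0011]
28.1 bed [ 28.3  26.1 183.1] F bed [-2.24  2.77  9.05] M [-0.24  0.46  0.25] rotz [0.0019 0.0019 0.0011]
28.15 bed [ 28.3  26.1 183.1] F bed [-2.13  1.84  8.27] M [-0.25  0.5   0.21] rotz [0.0019 0.0019 0.0011]
```

Emit:
send_rows(steps=[{"translation": [0, 0, 0.04], "delta_rot": [0, 0, 0], "jaw": 0}, {"translation": [0, 0, 0.08], "delta_rot": [0, 0, 0], "jaw": 0}, {"translation": [0, 0, 0.12], "delta_rot": [0, 0, 0], "jaw": 0}, {"translation": [0, 0, 0.16], "delta_rot": [0, 0, 0], "jaw": 0}, {"translation": [0, 0, 0.2], "delta_rot": [0, 0, 0], "jaw": 0}, {"translation": [0, 0, 0.2], "delta_rot": [0, 0, 0], "jaw": 0}, {"translation": [0, 0, 0.2], "delta_rot": [0, 0, 0], "jaw": 0}, {"translation": [0, 0, 0.2], "delta_rot": [0, 0, 0], "jaw": 0}])

```text
time: 28.95
tool_pos: [0.5269, -0.0791, 0.2341]
tool_rot: [-0.201, 0.888, 0.408, 0.075]
contact_force: [-6.1, -6.3, 12.7]
gripper_width: 0.004
grasp_force: 6.8
```

```bash
python3 feel.py 4
```

```text
28.95 bed [ 28.4  26.1 182.6] F bed [-4.55  4.68 13.94] M [-0.24  0.9   0.37] rotz [0.0031 0.0025 0.0015]
29.0 bed [ 28.4  26.1 182.6] F bed [-3.47  3.77 13.14] M [-0.24  0.89  0.4 ] rotz [0.0031 0.0025 0.0015]
29.05 bed [ 28.4  26.1 182.6] F bed [-4.02  4.04 12.95] M [-0.21  0.92  0.37] rotz [0.0031 0.0025 0.0015]
29.1 bed [ 28.4  26.1 182.6] F bed [-3.81  4.82 13.08] M [-0.21  0.87  0.45] rotz [0.0031 0.0025 0.0015]
```

Emit:
send_rows(steps=[{"translation": [0, 0, 0.03], "delta_rot": [0, 0, 0], "jaw": 0}, {"translation": [0, 0, 0.06], "delta_rot": [0, 0, 0], "jaw": 0}, {"translation": [0, 0, 0.06], "delta_rot": [0, 0, 0], "jaw": 0}, {"translation": [0, 0, 0.06], "delta_rot": [0, 0, 0], "jaw": 0}, {"translation": [0, 0, 0.06], "delta_rot": [0, 0, 0], "jaw": 0}, {"translation": [0, 0, 0.06], "delta_rot": [0, 0, 0], "jaw": 0}, {"translation": [0, 0, 0.06], "delta_rot": [0, 0, 0], "jaw": 0}, {"translation": [0, 0, 0.06], "delta_rot": [0, 0, 0], "jaw": 0}])

```text
time: 29.9
tool_pos: [0.527, -0.079, 0.234]
tool_rot: [-0.201, 0.888, 0.408, 0.075]
contact_force: [-5.1, -6.3, 13.6]
gripper_width: -0.001
grasp_force: 7.6
```

```bash
python3 feel.py 2
```

```text
29.9 bed [ 28.4  26.  182.5] F bed [-3.68  4.18 14.83] M [-0.2   1.04  0.5 ] rotz [0.0034 0.0027 0.0016]
29.95 bed [ 28.4  26.  182.5] F bed [-4.69  5.3  15.78] M [-0.23  1.    0.47] rotz [0.0034 0.0026 0.0016]
```

Emit:
send_rows(steps=[{"translation": [0, 0, -0.2], "delta_rot": [0, 0, 0], "jaw": 0}, {"translation": [0, 0, -0.5], "delta_rot": [0, 0, 0], "jaw": 0}, {"translation": [0, 0, -1], "delta_rot": [0, 0, 0], "jaw": 0}, {"translation": [0, 0, -1.6], "delta_rot": [0, 0, 0], "jaw": 0}, {"translation": [0, 0, -2.5], "delta_rot": [0, 0, 0], "jaw": 0}, {"translation": [0, 0, -4], "delta_rot": [0, 0, 0], "jaw": 0}, {"translation": [0, 0, -6], "delta_rot": [0, 0, 0], "jaw": 0}, {"translation": [0, 0, -8], "delta_rot": [0, 0, 0], "jaw": 0}])

```text
time: 30.75
tool_pos: [0.529, -0.1117, 0.3045]
tool_rot: [-0.202, 0.887, 0.407, 0.075]
contact_force: [0.5, -0.2, 1.1]
gripper_width: 0.001
grasp_force: 0.0
```

```bash
python3 feel.py 3; python3 look.py scene wrist
```

```text
30.75 bed [ 28.3  26.4 260.3] F bed [ 0.48 -0.13  1.09] M [-0.2  -0.01 -0.05] rotz [0.0001 0.0017 0.0007]
30.8 bed [ 29.2  25.6 264.4] F bed [ 0.18 -0.41  2.89] M [-0.23 -0.04  0.02] rotz [0.0062 0.0006 0.002 ]
30.85 bed [ 29.2  25.6 263.1] F bed [ 0.34  0.01 -0.5 ] M [-0.2 -0.   0. ] rotz [0.0062 0.0004 0.0019]
t 30.85 p [ 0.5303 -0.1127  0.3071] F [ 0.19  0.45 -0.35] w 0.001 gf 0.0 j [-0.52 -0.07  1.67  0.36  1.77  0.22]
tool bed [0.0292 0.0256 0.2631]
scene
rect [63.9 26.1] [ 55.  125.3] 89.5 ext [ 1.4 -1.4] [126.6  54. ] z 0.0363 562
wrist
rect [60.4 26.3] [119.   55.6] 0.1 ext [ 0.9 -1.6] [119.9  54. ] z 0.0359 3813
```

View pics/last_wrist.png

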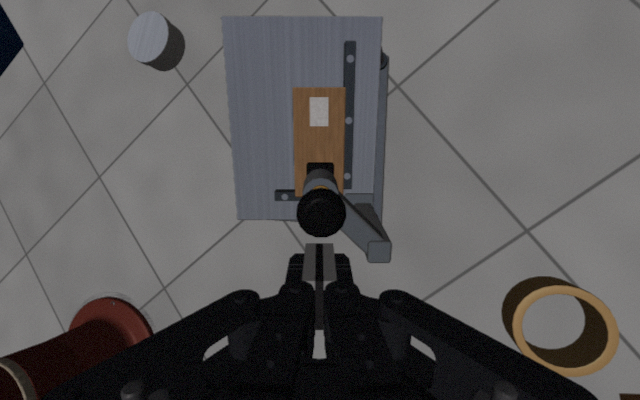

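The carton at (319,140) is still square in the corner, the knob at (321,212) is back up, and the gripper is clear. Handing in.

```bash
python3 -c "
from plant import *
print(job_done())"
```

```text
the job is handed in; nothing more can be done
None
```

I handed the job in at about 31 s with the carton stamped and home against both rails. It was seated with about 6 N on the short rail and 10 N on the long one, and stamped with about 11 N estimated at the die. The stamp is back up, nothing else was touched, and the hand-in returned no verdict.

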